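Clear the panel and run the stylus along its V joint

TASK

Sweep the three dark offcuts off the panel into its blue tray with the scraper block, then stand the scraper back on the bench. Then take the stylus and run its tip lightly and slowly (no faster than about 5 cm a second) down in the V joint from the green marks to the red marks, without letting it come up out of the joint on the way. Finally lift it clear and hang the stylus by its collar back in its fork stand, leaving the hand plane, glue bottle and mug where they are.

Things in the scene. Friction and masses are not known exactly. Their poses are not given: they have to be found in the camera images.
- panel: fixed panel of two pale boards, 200 mm (its x) by 160 mm (its y), top face 40 mm above the bench, with a dark V joint straight along its x axis at y = 0 over its full length: 16 mm wide at the top, 8 mm deep. A blue open tray is fixed to its +y side. Origin: centre of the panel without the tray, at bench height; z up.
- tray (a point): centre of the blue tray's inner floor, 130 mm from the panel's origin along its +y; inside the tray is 198 mm (panel's x) by 100 mm (panel's y), from the panel's side y = 80 mm to y = 180 mm; floor 5 mm above the bench, outer walls 25 mm high
- seam_start (a point): start of the seam: on the joint's centre line at the height of the boards' top faces, between two green marks; 80 mm from the panel's middle towards its -x end (20 mm in from that end)
- seam_end (a point): end of the seam: the same, between two red marks, 80 mm from the middle towards the panel's +x end
- offcut1: loose dark wooden offcut, 60 x 25 x 14 mm, lying flat on the panel at the start; origin at the centre of its underside, x along its length
- offcut2: loose dark wooden offcut, 60 x 25 x 14 mm, lying flat on the panel at the start; origin at the centre of its underside, x along its length
- offcut3: loose dark wooden offcut, 60 x 25 x 14 mm, lying flat on the panel at the start; origin at the centre of its underside, x along its length
- scraper: loose scraper block, 0.3 kg, standing on the bench: a steel blade bar 170 mm long (its x), 22 mm thick (y) and 25 mm high, and centred on top of it a red handle 110 mm long (x), 30 mm thick (y), from 25 to 80 mm high. Origin: centre of the underside; z up.
- stylus: loose stylus, 0.16 kg, 160 mm tall, hanging upright by its collar in the fork stand: steel point widening from 2 mm radius at the tip to a 12 mm thick shaft at 30 mm, shaft up to 80 mm, brass collar 40 mm in diameter at 80 to 86 mm, square orange handle 26 x 26 mm (sides along its x and y) at 86 to 160 mm. Origin: at the tip, z up to the handle.
- stylus_tip (a point): the stylus's tip (same point as its origin)
- stand: fixed grey fork stand: base 100 x 90 mm, two level prongs along its x from x = -30 to 50 mm, 22 mm apart, 18 mm wide, tops 100 mm above the bench; slot open towards -x, a post under the prongs' ends at x = 34 to 50 mm. The stylus hangs near x = 0, y = 0, collar on the prongs, tip 20 mm above the bench. Origin: centre of the base's underside.
- plane: loose bystander, to be left alone; origin at the centre of its underside: dark steel hand plane, 170 x 55 mm, 75 mm high
- glue: loose bystander, to be left alone; origin at the centre of its underside: yellow glue bottle, 64 mm in diameter, 150 mm tall
- mug: loose bystander, to be left alone; origin at the centre of its underside: blue mug, 84 mm in diameter, 90 mm tall, handle at +y
Not all that is in view belongs to the job. What is shaped like the scraper but purple is not meant.

How it is judged:
By the outcome, as a careful person would: the job done as asked, in the order asked, and still so for the second after the job is handed in, with the robot touching nothing.
It also fails if it takes over 72 s, if anything falls off the work surface, if the arm or the gripper's body presses on something with over 40 N, if the wrist force passes 120 N, or if a joint passes its speed limit or range.

ROBOT

A 6-joint arm with a two-finger parallel gripper is mounted at the origin on the work surface. World frame = base frame: x ahead of the robot, y to its left, z up, the work surface at z = 0. Lengths are in m, angles in rad, forces in N, time in s.
With the tool pointing down it reaches from about 0.375 to 0.9 m from the base axis. Payload 3.1 kg.
Tool frame: the origin (TCP) lies where the fingers leave the gripper's body, on its centre line; the fingertips stand manip.tip_reach ahead of it and the grasp point (between the pads) lies 54 mm ahead of it (manip.tip_reach is the distance from the TCP to the fingertips, in m); z points along the fingers, y is the direction in which the jaws open and shut (so a half turn about z gives the same grasp; the last joint's range is limited). The gripper opens to 85 mm and grips with 20 to 120 N. Pads are 22 mm wide; open, the fingers measure 114 mm over their backs; the gripper's body (76 mm by 85 mm) begins 54 mm behind the grasp point. The pads swing forward as they close: fully open they stand 13 mm farther back than shut.
Start: joints at [-1.389, 0.527, 1.433, -0, 1.181, -0.178], TCP at [0.22, -0.585, 0.304] pointing down, gripper open.
Joint ranges: [-3.08, 3.08], [-0.75, 2.2], [0.22, 2.44], [-1.43, 4.57], [0, 2.65], [-2.85, 2.85]. Speed limits (rad/s): [2.79, 2.79, 3.14, 3.14, 3.14, 3.14].

INTERFACE

Orientations are given as a unit quaternion [x, y, z, w].
In Python, from station import manip, cams, order gives the robot as it stands. The module is installed in compiled form; this text tells all that it offers.
- The arm moves only by the tool drive_tool, never from a script. Its arguments are lists of equal length, an entry for each row: "linear": the shift along the tool's x, y, z in mm, a list of three; "rot": the turn, a rotation vector about the tool's x, y, z in degrees, a list of three; "hand": the finger opening in mm, from 0 to 85.4. A call has 1 to 20 rows; each row shifts and turns the pose as measured when the row begins, along the tool's axes as they then stand; what a row does not reach is not made up. A row lasts 1/12 s, in which the tool goes at most 41.7 mm and 7.16 degrees, less where a joint would pass 70% of its speed; a pose out of reach is approached as far as the arm can. A call with a gripper value outside its range is refused whole. The fingers move at their own pace and stop on an object; "force" is the grip in N (left out, the last holds). Time passes only in rows, so rows that do not move let the fingers close. It gives the time, the measured TCP pose, the force and the opening at its end, in the units of the state.
- manip.sense(): the state, without advancing time (a new reading comes with each control period).
- cams.snapshot(name): name is "scene" or "side" or "wrist"; returns the picture (384x512x3 uint8, red, green, blue); there is no depth.
- cams.camera_model(name): a dict with "vfov" (degrees; the focal length in pixels is half the picture's height over the tangent of half this angle, whatever the lens; pixels are square), "cx", "cy" (the principal point, pixels), "rvec" (rotation vector, rad) and "tvec" (3), from world to camera coordinates, as OpenCV has them. Camera axes: x right, y down, z forward; pixel columns grow to the right and rows downward; lengths in m; the calibration is good to about 2 mm. A picture is of the moment at which its call begins: read the wrist's pose just before it. camera_model takes no time and is no camera call; for the wrist camera it gives the pose at the moment of the call.
- order.sign_off(): hands the job in, once; it reports no verdict.
Trained networks look in the newest picture that a camera, given by its name, has taken for a name from the list of things; names that differ only in an ending like _2 or _b are one class to them, and where a whole thing is asked for, a point or a joint stands for the part that bears it (a point fixed in the world has none). Each returns a list of dicts, best first, with "score" (0 to 1); they miss things now and then, are a little off and sometimes report something else, mostly with a low value. They report only what shows in the picture. A call takes as long as a camera call. They do not tell look-alikes from the thing itself.
- cams.regions_of(label, camera): "pixels" (384x512 bool, what is visible of it) and "rect" ([left, top, right, bottom] in pixels, round what is visible of it).
- cams.spot_point(label, camera): "at" ([column, row] in pixels: a listed point, or the origin of a listed thing).
The state is a dict: "t": time; "q": joint angles; "qd": joint speeds; "tau": joint torques, N m; "tcp_pos": TCP position; "tool_rot": TCP orientation; "force": force on the tool from outside, world axes, zero at the start; "ft_torque": the same for the moment, N m; "finger_gap": opening from 0.0 (shut) to 1.0 (fully open).
Only numpy, scipy, OpenCV 4.12 (cv2) and the standard library are available. Lean on these libraries where they do the work, as an engineer would, in place of code of your own. Each camera call takes 0.05 s, during which the arm holds its last target. There are 200 camera calls.

## Working session

There is one attempt and no reset: what is moved stays moved. The work goes in short steps, Python scripts to look and compute and a tool call to move; the robot and the scene stay as the last step left them, time stands still between calls to the robot, and variables do not carry over. Pictures are saved under pics/ and viewed, about 8 in all and at most 12, crops included, and the job is handed in when it is done.

Besides the shell and the picture viewer there is one more tool, called as name(argument=value, ...), one argument or row to a line, values as JSON. drive_tool: Moves the arm, as the interface text tells. Its arguments: {"type":"object","properties":{"linear":{"type":"array","items":{"type":"array","items":{"type":"number"}}},"rot":{"type":"array","items":{"type":"array","items":{"type":"number"}}},"hand":{"type":"array","items":{"type":"number"}},"force":{"type":"number"}},"required":["linear","rot","hand"]}

```bash
mkdir -p pics; cat > h.py <<'E'
import numpy as np, cv2
from station import manip, cams, order
from scipy.spatial.transform import Rotation as R
def cam(n):
    m=cams.camera_model(n); f=192/np.tan(np.radians(m['vfov'])/2)
    K=np.array([[f,0,m['cx']],[0,f,m['cy']],[0,0,1]]); return K,cv2.Rodrigues(np.array(m['rvec'],float))[0],np.array(m['tvec'],float),m
def w(n,uv,z):
    K,Rm,t,_=cam(n); d=Rm.T@np.linalg.inv(K)@np.array([uv[0],uv[1],1.]); c=-Rm.T@t
    return c+d*(z-c[2])/d[2]
def px(n,P):
    K,Rm,t,_=cam(n); p=K@(Rm@np.array(P,float)+t); return p[:2]/p[2]
E
python3 - <<'E'
from h import *
print(manip.tip_reach, manip.sense())
ims=[]
for n in ['scene','side']:
    im=cams.snapshot(n); m=cams.camera_model(n); print(n,m)
    cv2.imwrite(f'pics/{n}0.png',im[:,:,::-1])
    for l in ['panel','scraper','stylus','stand','offcut1','plane','glue','mug']:
        for r in cams.regions_of(l,n)[:4]: 
            print(l,'R',round(r['score'],2),[int(v) for v in r['rect']],int(r['pixels'].sum()))
    for l in ['tray','seam_start','seam_end','scraper','stylus_tip','stand','offcut1','panel']:
        for r in cams.spot_point(l,n)[:4]: print(l,'P',round(r['score'],2),np.round(r['at'],1))
E
```

```text
0.0726 {'t': 0.0, 'q': array([-1.38946743e+00,  5.28465290e-01,  1.43389997e+00,  2.87176025e-06,
        1.18141174e+00, -1.78475682e-01]), 'qd': array([-3.86334605e-05,  4.41001760e-04,  6.91972612e-04,  9.20256812e-04,
        6.36163342e-04, -7.52286448e-04]), 'tau': array([-6.39396676e-04, -4.42356133e+01, -1.78025401e+01, -3.52345714e-04,
        8.33424594e-03,  1.18461384e-05]), 'tcp_pos': array([ 0.21999644, -0.58440075,  0.30293474]), 'tool_rot': array([ 9.83860692e-01,  1.78932798e-01, -2.30307361e-07, -1.09217434e-03]), 'force': array([-0.60496981,  0.12398295,  1.39161301]), 'ft_torque': array([-0.09380826, -0.0277955 , -0.02881834]), 'finger_gap': 0.9976276991662136}
scene {'vfov': 56.633860347282884, 'cx': 261.7128197764657, 'cy': 195.06297405247764, 'rvec': array([ 0.8737338 ,  2.59511749, -1.01387308]), 'tvec': array([ 0.4096166 , -0.18716895,  1.12378616])}
panel R 0.84 [190, 166, 308, 277] 7304
scraper R 0.77 [338, 168, 372, 235] 1149
scraper R 0.58 [168, 116, 216, 156] 1149
stylus R 0.78 [376, 231, 403, 273] 726
stand R 0.6 [340, 246, 406, 313] 2167
offcut1 R 0.79
[... 994 characters left out ...]
, 252, 267, 325] 2324
offcut1 R 0.7 [257, 178, 284, 186] 192
offcut1 R 0.68 [228, 165, 249, 179] 188
offcut1 R 0.61 [227, 178, 248, 191] 192
plane R 0.9 [123, 234, 174, 305] 1699
glue R 0.97 [221, 93, 236, 144] 681
glue R 0.42 [257, 178, 282, 188] 203
mug R 0.7 [334, 123, 363, 161] 981
mug R 0.38 [219, 94, 237, 147] 721
tray P 0.68 [226.5 213.3]
seam_start P 0.65 [278.8 186.6]
seam_end P 0.95 [231.1 170.5]
scraper P 0.74 [321.3 253.4]
scraper P 0.59 [292.  141.1]
scraper P 0.4 [225.3 214.2]
stylus_tip P 0.87 [248.2 295.3]
stylus_tip P 0.46 [346.7 150.2]
stand P 0.88 [243.  299.2]
offcut1 P 0.75 [237.4 174.8]
offcut1 P 0.47 [269.8 187.3]
offcut1 P 0.44 [235.6 188.6]
panel P 0.92 [253.1 188.1]
```

```bash
python3 - <<'E'
from h import *
s=cv2.imread('pics/scene0.png')[80:385,100:420]
cv2.imwrite('pics/a.png',cv2.resize(s,(630,600),interpolation=cv2.INTER_CUBIC))
s=cv2.imread('pics/side0.png')[80:340,110:390]
cv2.imwrite('pics/b.png',cv2.resize(s,(646,600),interpolation=cv2.INTER_CUBIC))
for n,l in {'scene':[('sA',(351.9,203.3),0),('sB',(197.5,140.9),0),('tip',(376.5,277.9),.02),('stand',(375.2,286.6),0),('tray',(256.5,239.8),.005),('st',(265.1,184.9),.04),('en',(202.6,202.2),.04),('o',(253.1,187.5),.04),('o',(213.5,198.2),.04),('o',(236.7,211.7),.04),('panel',(236.4,204.7),0)],
 'side':[('sA',(321.3,253.4),0),('sB',(292,141.1),0),('tip',(248.2,295.3),.02),('stand',(243,299.2),0),('tray',(226.5,213.3),.005),('st',(278.8,186.6),.04),('en',(231.1,170.5),.04),('o',(237.4,174.8),.04),('o',(269.8,187.3),.04),('o',(235.6,188.6),.04),('panel',(253.1,188.1),0)]}.items():
  for a,uv,z in l: print(n,a,np.round(w(n,uv,z)[:2],4))
E
```

```text
scene sA [0.3076 0.1208]
scene sB [ 0.4988 -0.3529]
scene tip [0.4382 0.3105]
scene stand [0.4444 0.3181]
scene tray [0.5777 0.0654]
scene st [ 0.4708 -0.0405]
scene en [ 0.631  -0.0878]
scene o [ 0.5011 -0.052 ]
scene o [ 0.6023 -0.0827]
scene o [ 0.5808 -0.0104]
scene panel [ 0.5511 -0.0598]
side sA [0.3136 0.1245]
side sB [ 0.5131 -0.3603]
side tip [0.4364 0.3138]
side stand [0.4493 0.3125]
side tray [0.5861 0.0623]
side st [ 0.4727 -0.0509]
side en [ 0.6268 -0.0824]
side o [ 0.6018 -0.068 ]
side o [ 0.4956 -0.0402]
side o [ 0.5839 -0.0054]
side panel [ 0.5555 -0.0714]
```

View pics/a.png

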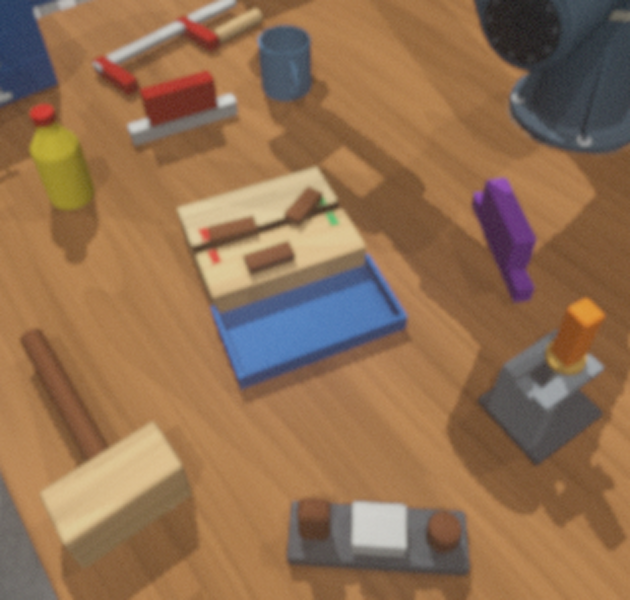

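View pics/b.png

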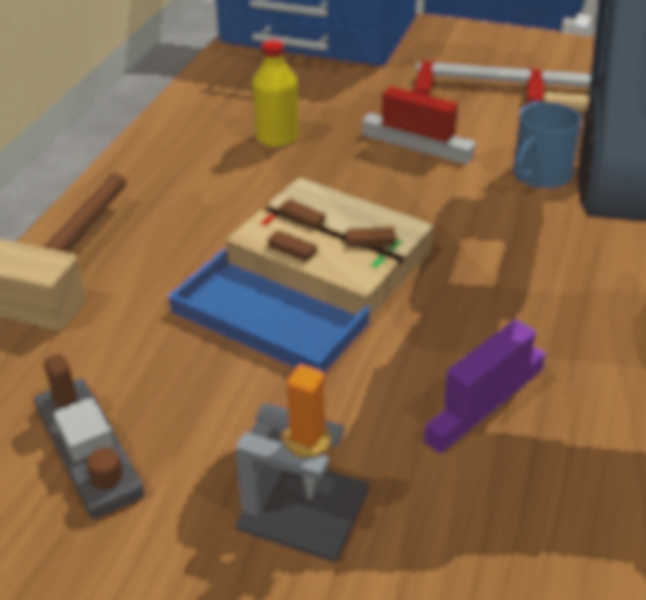

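The first crop (scene) shows the candidates for the scraper: the red-handled steel block (scene ~[197,141]), the purple look-alike ([352,203]) and the red clamp heads behind the block ([157,118], [200,95]). I choose the red block at about (0.505, -0.357). The panel is at (0.55, -0.065), with its x at about -15°. The second crop (side) agrees: scraper at [292,141], purple one at [321,253]. Moving above it for a close look.

drive_tool(
  linear=[
    [32, -10, 0],
    [32, -10, 0],
    [32, -10, 0],
    [32, -10, 0],
    [32, -10, 0],
    [32, -10, 0],
    [32, -10, 0],
    [32, -10, 0],
    [32, -10, 0],
    [32, -10, 0],
    [27, -12, 0],
    [0, 0, 0],
    [0, 0, 0],
    [0, 0, 0],
    [0, 0, 0],
    [0, 0, 0],
    [0, 0, 0],
  ],
  rot=[
    [0, 0, 0],
    [0, 0, 0],
    [0, 0, 0],
    [0, 0, 0],
    [0, 0, 0],
    [0, 0, 0],
    [0, 0, 0],
    [0, 0, 0],
    [0, 0, 0],
    [0, 0, 0],
    [0, 0, 0],
    [0, 0, 7],
    [0, 0, 7],
    [0, 0, 7],
    [0, 0, 7],
    [0, 0, 7],
    [0, 0, 0],
  ],
  hand=[85, 85, 85, 85, 85, 85, 85, 85, 85, 85, 85, 85, 85, 85, 85, 85, 85],
)

```text
t: 3.12
tcp_pos: [0.5204, -0.3489, 0.3031]
tool_rot: [0.99, -0.138, 0.002, 0.003]
force: [0.8, 0.2, 0.8]
finger_gap: 0.997
```

```bash
python3 - <<'E'
from h import *
s=manip.sense();print(s['t'],s['tcp_pos'],R.from_quat(s['tool_rot']).as_matrix().round(3).tolist(),s['force'])
im=cams.snapshot('wrist');K,Rm,t,m=cam('wrist');print(K[0,0],(-Rm.T@t).round(3),Rm.round(2).tolist())
cv2.imwrite('pics/w1.png',im[:,:,::-1])
for l in ['scraper','panel','mug']:
  for r in cams.regions_of(l,'wrist')[:2]:print(l,r['score'],r['rect'])
r=cams.spot_point('scraper','wrist')
for a in r:print(a,w('wrist',a['at'],0))
E
```

```text
3.1167 [ 0.52038656 -0.34892523  0.30308914] [[0.962, -0.274, 0.003], [-0.274, -0.962, -0.006], [0.004, 0.005, -1.0]] [0.81215309 0.23827722 0.81252245]
327.2879720435746 [ 0.586 -0.366  0.373] [[-0.27, -0.96, 0.0], [-0.93, 0.26, 0.26], [-0.25, 0.07, -0.97]]
scraper 0.7 [229.5, 89.3, 276.8, 246.5]
panel 0.77 [0.0, 118.9, 93.2, 303.2]
mug 0.78 [219.0, 282.8, 331.0, 350.2]
{'at': [253.7, 168.0], 'score': 0.93} [ 0.51783521 -0.34763802  0.        ]
```

View pics/w1.png

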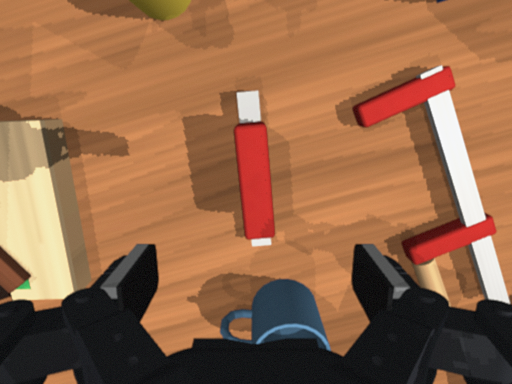

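The crop shows the red scraper at [229–277, 89–246] and the clamp apart from it on the right, with the mug below at [285,320]. The identity is confirmed, so I'll measure it exactly.

```bash
python3 - <<'E'
from h import *
im=cv2.imread('pics/w1.png')
h=cv2.cvtColor(im,cv2.COLOR_BGR2HSV)
def fit(mask,z,nm):
    c=max(cv2.findContours(mask.astype(np.uint8),0,2)[0],key=cv2.contourArea)
    P=np.array([w('wrist',p,z)[:2]*1000 for p in c[:,0].astype(float)],np.float32)
    r=cv2.minAreaRect(P);print(nm,r)
    b=cv2.boxPoints(r);print(b.round(0).tolist())
roi=np.zeros(h.shape[:2],bool);roi[80:260,215:290]=1
red=((h[...,0]<8)|(h[...,0]>172))&(h[...,1]>170)&roi
fit(red&(h[...,2]>150),.08,'handle')
wh=(h[...,1]<60)&(h[...,2]>150)&roi
fit2=np.argwhere(wh);
for lo,hi in((80,130),(230,260)):
    m=wh.copy();m[:lo]=0;m[hi:]=0
    fit(m,.025,'blade')
E
```

```text
handle ((517.2825927734375, -349.343505859375), (27.722064971923828, 106.72074890136719), 79.32111358642578)
[[462.0, -353.0], [567.0, -373.0], [572.0, -346.0], [467.0, -326.0]]
blade ((585.727783203125, -361.1864318847656), (22.534168243408203, 30.74242401123047), 79.29389190673828)
[[569.0, -369.0], [599.0, -375.0], [603.0, -353.0], [573.0, -347.0]]
blade ((437.8265380859375, -333.5741271972656), (20.687204360961914, 8.660995483398438), 74.06495666503906)
[[431.0, -342.0], [439.0, -345.0], [445.0, -325.0], [437.0, -322.0]]
```

drive_tool(
  linear=[
    [-3, 0, 30],
    [0, 0, 30],
    [0, 0, 30],
    [0, 0, 30],
    [0, 0, 30],
    [0, 0, 15],
    [0, 0, 5],
    [0, 0, 0],
  ],
  rot=[
    [0, 0, -5.2],
    [0, 0, 0],
    [0, 0, 0],
    [0, 0, 0],
    [0, 0, 0],
    [0, 0, 0],
    [0, 0, 0],
    [0, 0, 0],
  ],
  hand=[85, 85, 85, 85, 85, 85, 85, 85],
)

```text
t: 4.03
tcp_pos: [0.5208, -0.3543, 0.1306]
tool_rot: [0.996, -0.085, 0.007, 0.007]
force: [0.2, -0.6, -0.2]
finger_gap: 0.999
```

```bash
cat > st.py <<'E'
from h import *
s=manip.sense();M=R.from_quat(s['tool_rot']).as_matrix()
print('t',s['t'],'tcp',s['tcp_pos'].round(4),'xang',np.degrees(np.arctan2(M[1,0],M[0,0])).round(2),'z',M[:,2].round(4),'F',s['force'].round(1),'gap',round(s['finger_gap']*85.4,1))
E
python3 st.py
```

```text
t 4.0333 tcp [ 0.5208 -0.3543  0.1306] xang -9.71 z [ 0.0122 -0.0149 -0.9998] F [ 0.2 -0.6 -0.2] gap 85.3
```

```bash
cat > go.py <<'E'
# usage: go.py x y z(mm) ang(deg): remaining shift (tool mm) and rotvec (deg)
import sys
from h import *
exec(open('st.py').read())
x,y,z,a=map(float,sys.argv[1:5]); a=np.radians(a)
T=np.array([[np.cos(a),np.sin(a),0],[np.sin(a),-np.cos(a),0],[0,0,-1]])
d=np.array([x,y,z])-s['tcp_pos']*1000
print('tool shift now',(M.T@d).round(1),'after rot',(T.T@d).round(1),'rot',np.degrees(R.from_matrix(M.T@T).as_rotvec()).round(2))
E
python3 go.py 517.5 -349 109 -10.7
```

```text
t 4.0333 tcp [ 0.5208 -0.3543  0.1306] xang -9.71 z [ 0.0122 -0.0149 -0.9998] F [ 0.2 -0.6 -0.2] gap 85.3
tool shift now [-4.4 -4.9 21.5] after rot [-4.2 -4.6 21.6] rot [ 0.72 -0.84  0.99]
```

drive_tool(
  linear=[
    [-4.4, -4.9, 5],
    [0, 0, 12],
    [0, 0, 5],
    [0, 0, 0],
  ],
  rot=[
    [0.7, -0.8, 1],
    [0, 0, 0],
    [0, 0, 0],
    [0, 0, 0],
  ],
  hand=[85, 85, 85, 85],
)

```text
t: 4.37
tcp_pos: [0.5185, -0.3499, 0.1101]
tool_rot: [0.996, -0.094, 0.002, 0.001]
force: [-0.3, -0.5, 0.3]
finger_gap: 0.997
```

```bash
python3 go.py 517.5 -349 109 -10.7
```

```text
t 4.3667 tcp [ 0.5185 -0.3499  0.1101] xang -10.76 z [ 0.004  -0.0034 -1.    ] F [-0.3 -0.5  0.3] gap 85.1
tool shift now [-1.2 -0.7  1.1] after rot [-1.2 -0.7  1.1] rot [ 0.15 -0.26 -0.06]
```

drive_tool(
  linear=[
    [-1, -0.7, 1],
    [0, 0, 0],
    [0, 0, 0],
    [0, 0, 0],
    [0, 0, 0],
    [0, 0, 0],
    [0, 0, 0],
    [0, 0, 0],
    [0, 0, 0],
    [0, 0, -15],
    [0, 0, -30],
    [0, 0, -30],
    [0, 0, -30],
    [0, 0, 0],
    [0, 0, 0],
  ],
  rot=[
    [0.15, -0.2, 0],
    [0, 0, 0],
    [0, 0, 0],
    [0, 0, 0],
    [0, 0, 0],
    [0, 0, 0],
    [0, 0, 0],
    [0, 0, 0],
    [0, 0, 0],
    [0, 0, 0],
    [0, 0, 0],
    [0, 0, 0],
    [0, 0, 0],
    [0, 0, 0],
    [0, 0, 0],
  ],
  hand=[85, 25, 25, 25, 25, 25, 25, 25, 25, 25, 25, 25, 25, 25, 25],
  force=70,
)

```text
t: 5.62
tcp_pos: [0.5162, -0.3476, 0.2159]
tool_rot: [0.996, -0.094, -0.002, -0.002]
force: [-0.8, 0.5, -3.0]
finger_gap: 0.343
```

```bash
python3 - <<'E'
exec(open('st.py').read())
for n in ['scene','side']:
    im=cams.snapshot(n); cv2.imwrite(f'pics/{n}1.png',im[:,:,::-1])
# panel from scene0/side0 : fit pose by white-box edges: use seam marks colours
for n,z in (('scene',.04),('side',.04)):
    im=cv2.imread(f'pics/{n}0.png');h=cv2.cvtColor(im,cv2.COLOR_BGR2HSV)
    x0,y0,x1,y1=(185,160,312,282) if n=='scene' else (180,155,300,242)
    roi=np.zeros(h.shape[:2],bool);roi[y0:y1,x0:x1]=1
    for nm,m in (('red',((h[...,0]<7)|(h[...,0]>174))&(h[...,1]>150)&(h[...,2]>130)),('green',(h[...,0]>45)&(h[...,0]<80)&(h[...,1]>90)),('blue',(h[...,0]>100)&(h[...,0]<125)&(h[...,1]>130))):
        k,_,stt,c=cv2.connectedComponentsWithStats((m&roi).astype(np.uint8))
        for i in range(1,k):
            if stt[i,4]>3: print(n,nm,stt[i,4],c[i].round(1),w(n,c[i],z)[:2].round(4))
E
```

```text
t 5.6167 tcp [ 0.5162 -0.3476  0.2159] xang -10.73 z [-0.0041  0.0049 -1.    ] F [-0.8  0.5 -3. ] gap 29.3
scene red 14 [204.6 198.3] [ 0.6203 -0.0961]
scene red 13 [208.5 209.3] [ 0.6314 -0.0589]
scene green 13 [268.2 190.3] [ 0.4763 -0.0204]
scene blue 1900 [256.7 245.6] [0.6008 0.0988]
side red 7 [226.3 174.3] [ 0.6332 -0.0605]
side green 6 [281.  185.5] [ 0.4682 -0.0577]
side green 15 [273.8 192.5] [ 0.4784 -0.0211]
side blue 5 [198.6 196.8] [0.6663 0.0593]
side blue 1642 [227.3 216.1] [0.5638 0.1088]
side blue 8 [192.  202.5] [0.673  0.0868]
```

```bash
python3 go.py 534 -120.5 190 -14.3
```

```text
t 5.7167 tcp [ 0.5163 -0.3478  0.2153] xang -10.73 z [-0.0042  0.005  -1.    ] F [-0.1 -0.3 -2.7] gap 29.3
tool shift now [ -24.8 -226.5   26.3] after rot [ -39.  -224.6   25.3] rot [-0.23  0.3   3.57]
```

drive_tool(
  linear=[
    [-5, -20, 0],
    [-5, -30, 0],
    [-5, -30, 0],
    [-5, -30, 0],
    [-5, -30, 0],
    [-5, -30, 0],
    [-5, -20, 0],
    [-3, -15, 0],
    [0, -5, 0],
    [0, 0, 0],
  ],
  rot=[
    [-0.2, 0.3, 2],
    [0, 0, 1.6],
    [0, 0, 0],
    [0, 0, 0],
    [0, 0, 0],
    [0, 0, 0],
    [0, 0, 0],
    [0, 0, 0],
    [0, 0, 0],
    [0, 0, 0],
  ],
  hand=[25, 25, 25, 25, 25, 25, 25, 25, 25, 25],
)

```text
t: 6.55
tcp_pos: [0.5227, -0.1249, 0.1987]
tool_rot: [0.992, -0.129, -0.014, -0.005]
force: [0.4, -0.1, -1.9]
finger_gap: 0.343
```

```bash
python3 go.py 534 -120.5 152 -14.3; python3 - <<'E'
from h import *
im=cams.snapshot('wrist')
cv2.imwrite('pics/w2.png',im[:,:,::-1])
for l in ['seam_start','seam_end','tray']:
  for r in cams.spot_point(l,'wrist')[:2]:print(l,r,w('wrist',r['at'],.005 if l=='tray' else .04))
E
```

```text
t 6.55 tcp [ 0.5227 -0.1249  0.1987] xang -14.81 z [-0.0262  0.014  -0.9996] F [ 0.4 -0.1 -1.9] gap 29.3
tool shift now [11.2 -6.8 46.4] after rot [ 9.9 -7.  46.7] rot [-0.4   1.65 -0.52]
seam_start {'at': [163.1, 275.6], 'score': 0.91} [ 0.47755256 -0.03746642  0.04      ]
seam_end {'at': [139.6, 61.5], 'score': 0.72} [ 0.63012872 -0.07657604  0.04      ]
tray {'at': [5.8, 170.4], 'score': 0.66} [0.58704898 0.07019317 0.005     ]
```

View pics/w2.png

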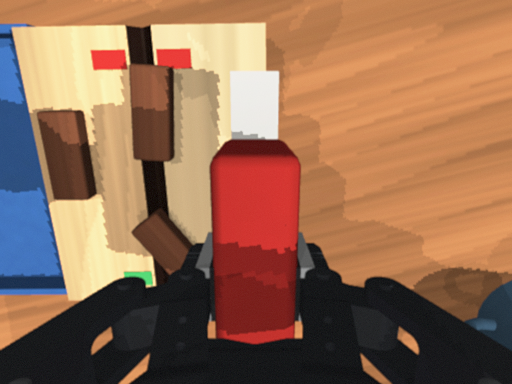

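The wrist view shows the held scraper over the panel's -y strip, with the offcuts at [150,112], [68,155] and [165,240], all ahead of the blade. The red marks are at [140,58] and the green mark at [138,278].

drive_tool(
  linear=[
    [12, -4, 0],
    [0, 0, 0],
    [0, 0, 15],
    [0, 0, 15],
    [0, 0, 8],
    [0, 0, 0],
  ],
  rot=[
    [-0.4, 1.6, -0.5],
    [0, 0, 0],
    [0, 0, 0],
    [0, 0, 0],
    [0, 0, 0],
    [0, 0, 0],
  ],
  hand=[25, 25, 25, 25, 25, 25],
)

```text
t: 7.25
tcp_pos: [0.5412, -0.1335, 0.1618]
tool_rot: [0.992, -0.129, 0.007, 0.003]
force: [-0.4, -0.8, -2.5]
finger_gap: 0.344
```

```bash
python3 go.py 536 -120 151 -14.3
```

```text
t 7.25 tcp [ 0.5412 -0.1335  0.1618] xang -14.82 z [ 0.0139 -0.0082 -0.9999] F [-0.4 -0.8 -2.5] gap 29.4
tool shift now [ -8.7 -11.7  10.6] after rot [ -8.4 -11.8  10.8] rot [ 0.26 -0.89 -0.52]
```

drive_tool(
  linear=[
    [-7, -9, 0],
    [0, 0, 4],
    [0, 0, 3],
    [0, 0, 0],
    [0, 0, 0],
  ],
  rot=[
    [0.2, -0.8, -0.5],
    [0, 0, 0],
    [0, 0, 0],
    [0, 0, 0],
    [0, 0, 0],
  ],
  hand=[25, 25, 25, 25, 25],
)

```text
t: 7.67
tcp_pos: [0.5372, -0.1227, 0.1554]
tool_rot: [0.992, -0.124, 0.001, 0.001]
force: [-0.0, 0.1, -2.0]
finger_gap: 0.342
```

```bash
python3 go.py 536 -120 151 -14.3
```

```text
t 7.6667 tcp [ 0.5372 -0.1227  0.1554] xang -14.3 z [ 0.0019 -0.0016 -1.    ] F [-0.   0.1 -2. ] gap 29.2
tool shift now [-1.8 -2.4  4.4] after rot [-1.8 -2.3  4.4] rot [ 0.06 -0.13 -0.  ]
```

drive_tool(
  linear=[
    [-1.5, 0, 2],
    [0, 0, 1.5],
    [0, -3, 0],
    [0, -6, 0],
    [0, -7, 0],
    [0, -7, 0],
    [0, -7, 0],
    [0, -7, 0],
    [0, -7, 0],
    [0, -4, 0],
    [0, 0, 0],
  ],
  rot=[
    [0, 0, 0],
    [0, 0, 0],
    [0, 0, 0],
    [0, 0, 0],
    [0, 0, 0],
    [0, 0, 0],
    [0, 0, 0],
    [0, 0, 0],
    [0, 0, 0],
    [0, 0, 0],
    [0, 0, 0],
  ],
  hand=[25, 25, 25, 25, 25, 25, 25, 25, 25, 25, 25],
)

```text
t: 8.58
tcp_pos: [0.5494, -0.0701, 0.1526]
tool_rot: [0.992, -0.124, 0.002, 0.001]
force: [-0.8, 0.2, -1.6]
finger_gap: 0.344
```

```bash
python3 go.py 572 20 151 -14.3
```

```text
t 8.5833 tcp [ 0.5494 -0.0701  0.1526] xang -14.22 z [ 0.0044 -0.0025 -1.    ] F [-0.8  0.2 -1.6] gap 29.4
tool shift now [ -0.2 -92.9   1.5] after rot [ -0.3 -92.9   1.6] rot [ 0.08 -0.28  0.07]
```

drive_tool(
  linear=[
    [0, -4, 0.5],
    [0, -7, 0.3],
    [0, -7, 0],
    [0, -7, 0],
    [0, -7, 0],
    [0, -7, 0],
    [0, -7, 0],
    [0, -7, 0],
    [0, -7, 0],
    [0, -7, 0],
    [0, -7, 0],
    [0, -7, 0],
    [0, -6, 0],
    [0, -3, 0],
    [0, 0, 0],
  ],
  rot=[
    [0.1, -0.3, 0],
    [0, 0, 0],
    [0, 0, 0],
    [0, 0, 0],
    [0, 0, 0],
    [0, 0, 0],
    [0, 0, 0],
    [0, 0, 0],
    [0, 0, 0],
    [0, 0, 0],
    [0, 0, 0],
    [0, 0, 0],
    [0, 0, 0],
    [0, 0, 0],
    [0, 0, 0],
  ],
  hand=[25, 25, 25, 25, 25, 25, 25, 25, 25, 25, 25, 25, 25, 25, 25],
)

```text
t: 9.83
tcp_pos: [0.5744, 0.0271, 0.152]
tool_rot: [0.992, -0.124, 0.0, -0.0]
force: [-0.1, -0.2, -2.1]
finger_gap: 0.342
```

```bash
python3 go.py 572 20 151 -14.3; python3 - <<'E'
from h import *
a=cams.snapshot('wrist')[:,:,::-1]; b=cams.snapshot('side')[130:260,160:320,::-1]
b=cv2.resize(b,(473,384));cv2.imwrite('pics/c.png',cv2.resize(np.hstack([a[:,:320],b]),None,fx=1,fy=1))
E
```

```text
t 9.8333 tcp [0.5744 0.0271 0.152 ] xang -14.2 z [ 7.e-04  2.e-04 -1.e+00] F [-0.1 -0.2 -2.1] gap 29.2
tool shift now [-0.6  7.4  1. ] after rot [-0.6  7.4  1. ] rot [-0.02 -0.04  0.1 ]
```

View pics/c.png

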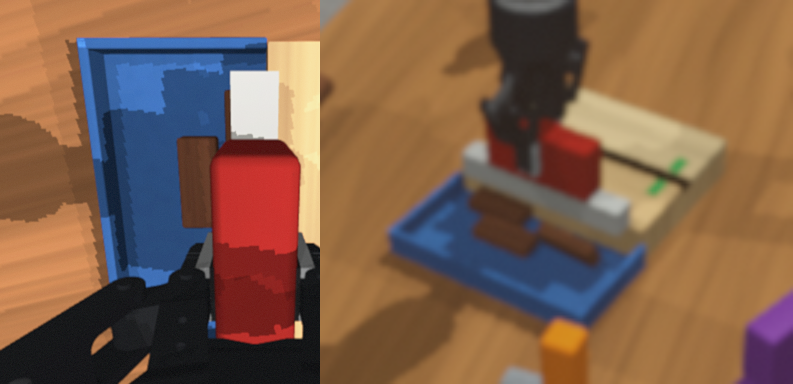

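The picture shows all three offcuts in the blue tray (side crop [500,207], [505,237], [567,243]) and the panel clear. The scraper goes back to its old place.

drive_tool(
  linear=[
    [0, 0, -20],
    [0, 5, -20],
    [3, 15, -15],
    [4, 35, 0],
    [4, 38, 0],
    [4, 38, 0],
    [4, 38, 0],
    [4, 38, 0],
    [4, 38, 0],
    [4, 38, 0],
    [4, 35, 0],
    [2, 20, 0],
    [0, 10, 0],
    [0, 0, 0],
    [0, 0, 0],
  ],
  rot=[
    [0, 0, 0],
    [0, 0, 0],
    [0, 0, 0],
    [0, 0, -2],
    [0, 0, -1.5],
    [0, 0, 0],
    [0, 0, 0],
    [0, 0, 0],
    [0, 0, 0],
    [0, 0, 0],
    [0, 0, 0],
    [0, 0, 0],
    [0, 0, 0],
    [0, 0, 0],
    [0, 0, 0],
  ],
  hand=[25, 25, 25, 25, 25, 25, 25, 25, 25, 25, 25, 25, 25, 25, 25],
)

```text
t: 11.18
tcp_pos: [0.5349, -0.3415, 0.2065]
tool_rot: [0.996, -0.094, -0.003, -0.0]
force: [-0.6, 0.1, -2.3]
finger_gap: 0.343
```

```bash
python3 go.py 517.5 -349 109.5 -10.7
```

```text
t 11.1833 tcp [ 0.5349 -0.3415  0.2065] xang -10.81 z [-0.0051  0.001  -1.    ] F [-0.6  0.1 -2.3] gap 29.3
tool shift now [-15.2  10.6  97.1] after rot [-15.7  10.6  97. ] rot [-0.    0.3  -0.11]
```

drive_tool(
  linear=[
    [-14, 9, 0],
    [0, 0, 20],
    [0, 0, 25],
    [0, 0, 20],
    [0, 0, 10],
    [0, 0, 0],
    [0, 0, 0],
  ],
  rot=[
    [0, 0.3, 0],
    [0, 0, 0],
    [0, 0, 0],
    [0, 0, 0],
    [0, 0, 0],
    [0, 0, 0],
    [0, 0, 0],
  ],
  hand=[25, 25, 25, 25, 25, 25, 25],
)

```text
t: 11.77
tcp_pos: [0.5204, -0.3349, 0.1306]
tool_rot: [0.996, -0.089, -0.001, -0.003]
force: [-0.0, 0.7, -1.7]
finger_gap: 0.343
```

```bash
python3 go.py 517.5 -349 109.5 -10.7
```

```text
t 11.7667 tcp [ 0.5204 -0.3349  0.1306] xang -10.22 z [-0.0022  0.0068 -1.    ] F [-0.   0.7 -1.7] gap 29.3
tool shift now [-0.3 14.5 21. ] after rot [-0.2 14.4 21.1] rot [-0.36  0.19  0.48]
```

drive_tool(
  linear=[
    [0, 5, 5],
    [0, 0, 6],
    [0, 0, 4],
    [0, 0, 2],
    [0, 0, 0],
    [0, 0, 0],
  ],
  rot=[
    [-0.4, 0.2, 0],
    [0, 0, 0],
    [0, 0, 0],
    [0, 0, 0],
    [0, 0, 0],
    [0, 0, 0],
  ],
  hand=[25, 25, 25, 25, 25, 25],
)

```text
t: 12.27
tcp_pos: [0.5218, -0.3399, 0.1159]
tool_rot: [0.996, -0.088, 0.003, 0.003]
force: [-0.6, -0.6, -1.8]
finger_gap: 0.342
```

```bash
python3 go.py 517.5 -349 109.5 -10.7
```

```text
t 12.2667 tcp [ 0.5218 -0.3399  0.1159] xang -10.08 z [ 0.0051 -0.0057 -1.    ] F [-0.6 -0.6 -1.8] gap 29.2
tool shift now [-2.7  9.7  6.5] after rot [-2.6  9.8  6.4] rot [ 0.27 -0.35  0.62]
```

drive_tool(
  linear=[
    [0, 0, 3],
    [0, 0, 2],
    [0, 0, 1.2],
    [0, 0, 0.8],
    [0, 0, 0],
  ],
  rot=[
    [0.2, -0.3, 0],
    [0, 0, 0],
    [0, 0, 0],
    [0, 0, 0],
    [0, 0, 0],
  ],
  hand=[25, 25, 25, 25, 25],
)

```text
t: 12.68
tcp_pos: [0.5222, -0.3406, 0.1122]
tool_rot: [0.996, -0.088, 0.001, 0.001]
force: [0.5, 0.1, -1.6]
finger_gap: 0.344
```

```bash
python3 go.py 517.5 -349 109.5 -10.7
```

```text
t 12.6833 tcp [ 0.5222 -0.3406  0.1122] xang -10.12 z [ 0.0022 -0.0024 -1.    ] F [ 0.5  0.1 -1.6] gap 29.4
tool shift now [-3.2  9.1  2.7] after rot [-3.1  9.2  2.7] rot [ 0.11 -0.15  0.58]
```

drive_tool(
  linear=[
    [0, 0, 1.5],
    [0, 0, 1.5],
    [0, 0, 0.5],
    [0, 0, 0.5],
    [0, 0, 0.5],
    [0, 0, 0],
  ],
  rot=[
    [0, 0, 0],
    [0, 0, 0],
    [0, 0, 0],
    [0, 0, 0],
    [0, 0, 0],
    [0, 0, 0],
  ],
  hand=[25, 25, 25, 25, 25, 25],
)

```text
t: 13.18
tcp_pos: [0.5225, -0.341, 0.1117]
tool_rot: [0.996, -0.088, 0.002, 0.002]
force: [-0.3, 0.9, -1.3]
finger_gap: 0.342
```

```bash
python3 st.py
```

```text
t 13.1833 tcp [ 0.5225 -0.341   0.1117] xang -10.12 z [ 0.0035 -0.0038 -1.    ] F [-0.3  0.9 -1.3] gap 29.2
```

drive_tool(
  linear=[
    [0, 0, 3],
    [0, 0, 3],
    [0, 0, 3],
    [0, 0, 2],
  ],
  rot=[
    [0, 0, 0],
    [0, 0, 0],
    [0, 0, 0],
    [0, 0, 0],
  ],
  hand=[25, 25, 25, 25],
)

```text
t: 13.52
tcp_pos: [0.5225, -0.3409, 0.1117]
tool_rot: [0.996, -0.088, 0.002, 0.002]
force: [-2.8, 2.2, 5.5]
finger_gap: 0.345
```

```bash
python3 st.py
```

```text
t 13.5167 tcp [ 0.5225 -0.3409  0.1117] xang -10.11 z [ 0.0037 -0.0047 -1.    ] F [-2.8  2.2  5.5] gap 29.4
```

drive_tool(
  linear=[
    [0, 0, 0],
    [0, 0, 0],
    [0, 0, 0],
    [0, 0, 0],
    [0, 0, 0],
    [0, 0, -20],
    [0, 0, -35],
    [0, 0, -40],
    [0, 0, -40],
    [0, 0, -30],
    [0, 0, -20],
    [0, 0, 0],
  ],
  rot=[
    [0, 0, 0],
    [0, 0, 0],
    [0, 0, 0],
    [0, 0, 0],
    [0, 0, 0],
    [0, 0, 0],
    [0, 0, 0],
    [0, 0, 0],
    [0, 0, 0],
    [0, 0, 0],
    [0, 0, 0],
    [0, 0, 0],
  ],
  hand=[80, 80, 80, 80, 80, 80, 80, 80, 80, 80, 80, 80],
)

```text
t: 14.52
tcp_pos: [0.522, -0.3408, 0.2973]
tool_rot: [0.996, -0.088, -0.002, -0.001]
force: [-0.3, -0.3, 0.6]
finger_gap: 0.934
```

drive_tool(
  linear=[
    [-10, -30, 0],
    [-11, -34, 0],
    [-11, -34, 0],
    [-11, -34, 0],
    [-11, -34, 0],
    [-11, -34, 0],
    [-11, -34, 0],
    [-11, -34, 0],
    [-11, -34, 0],
    [-11, -34, 0],
    [-11, -34, 0],
    [-11, -34, 0],
    [-11, -34, 0],
    [-11, -34, 0],
    [-11, -34, 0],
    [-11, -34, 0],
    [-9, -25, 0],
    [0, 0, 0],
    [0, 0, 0],
  ],
  rot=[
    [0, 0, 0],
    [0, 0, 0],
    [0, 0, 0],
    [0, 0, 0],
    [0, 0, 0],
    [0, 0, 0],
    [0, 0, 0],
    [0, 0, 0],
    [0, 0, 0],
    [0, 0, 0],
    [0, 0, 0],
    [0, 0, 0],
    [0, 0, 0],
    [0, 0, 0],
    [0, 0, 0],
    [0, 0, 0],
    [0, 0, 0],
    [0, 0, 0],
    [0, 0, 0],
  ],
  hand=[80, 80, 80, 80, 80, 80, 80, 80, 80, 80, 80, 80, 80, 80, 80, 80, 80, 80, 80],
)

```text
t: 16.1
tcp_pos: [0.4334, 0.2706, 0.2764]
tool_rot: [0.996, -0.092, -0.011, 0.003]
force: [0.0, 0.0, 0.1]
finger_gap: 0.939
```

```bash
python3 st.py; python3 - <<'E'
from h import *
a=cams.snapshot('wrist');cv2.imwrite('pics/w4.png',a[:,:,::-1])
for l in ['stylus','stand']:
  for r in cams.regions_of(l,'wrist')[:2]:print(l,r['score'],r['rect'])
for l,z in [('stylus_tip',.02),('stand',0)]:
  for r in cams.spot_point(l,'wrist')[:2]:print(l,r,w('wrist',r['at'],z))
cams.snapshot('side')
for r in cams.spot_point('scraper','side'):print(r,w('side',r['at'],0))
E
```

```text
t 16.1 tcp [0.4334 0.2706 0.2764] xang -10.59 z [-0.023  -0.0033 -0.9997] F [0.  0.  0.1] gap 80.2
stylus 0.83 [141.1, 162.0, 215.8, 245.4]
stylus 0.64 [359.6, 0.3, 511.5, 92.4]
stand 0.83 [137.1, 101.4, 250.7, 212.3]
stand {'at': [204.8, 154.0], 'score': 0.98} [0.45491973 0.31770445 0.        ]
{'at': [322.5, 254.7], 'score': 0.7} [0.30994935 0.1278645  0.        ]
{'at': [288.7, 145.0], 'score': 0.62} [ 0.51740982 -0.33271315  0.        ]
```

View pics/w4.png

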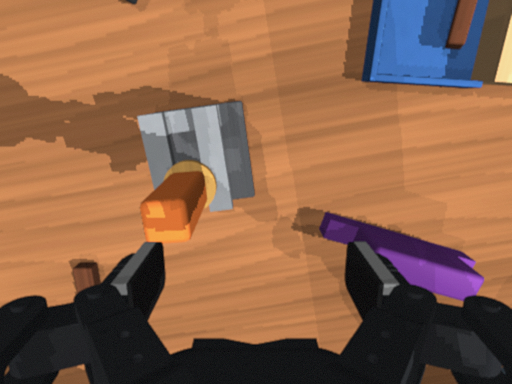

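The wrist view shows the stand at [195,155] and the stylus handle's top at about [168,222]. The fork's post end is at the image top, so the slot opens towards the robot. The purple decoy is at [400,255], left alone, and the scraper is standing again at about (0.517, -0.333).

```bash
python3 - <<'E'
from h import *
im=cv2.imread('pics/w4.png');h=cv2.cvtColor(im,cv2.COLOR_BGR2HSV)
o=(h[...,0]>3)&(h[...,0]<20)&(h[...,1]>200);o[:160]=0;o[250:]=0;o[:,:135]=0;o[:,222:]=0
print(o.sum());c=max(cv2.findContours(o.astype(np.uint8),0,2)[0],key=cv2.contourArea)
ap=cv2.approxPolyDP(c,4,True)[:,0];print(ap.tolist())
for p in ap: print(p,w('wrist',p.astype(float),.18)[:2].round(4))
print('base/prong')
for p,z in [((243,101),0.008),((254,195),.008),((138,116),.1),((217,103),.1),((231,208),.1),((85,272),.06)]: print(p,z,w('wrist',p,z)[:2].round(4))
print('plane',w('scene',(290,355),0.03),w('side',(148,275),.03),'mallet?')
cv2.imwrite('pics/w4c.png',cv2.resize(im[90:255,125:265],None,fx=4,fy=3.6,interpolation=cv2.INTER_CUBIC)[:600])
E
```

```text
421
[[185, 196], [181, 198], [190, 208], [190, 222], [188, 212], [197, 197], [184, 200]]
[185 196] [0.4606 0.3015]
[181 198] [0.4599 0.3038]
[190 208] [0.4536 0.3005]
[190 222] [0.4458 0.3025]
[188 212] [0.4516 0.3022]
[197 197] [0.4588 0.2954]
[184 200] [0.4585 0.3026]
base/prong
(243, 101) 0.008 [0.5006 0.2669]
(254, 195) 0.008 [0.4028 0.2749]
(138, 116) 0.1 [0.5057 0.3415]
(217, 103) 0.1 [0.5037 0.2829]
(231, 208) 0.1 [0.4232 0.2899]
(85, 272) 0.06 [0.3729 0.4492]
plane [0.69096024 0.32251727 0.03      ] [0.66425671 0.33716594 0.03      ] mallet?
```

View pics/w4c.png

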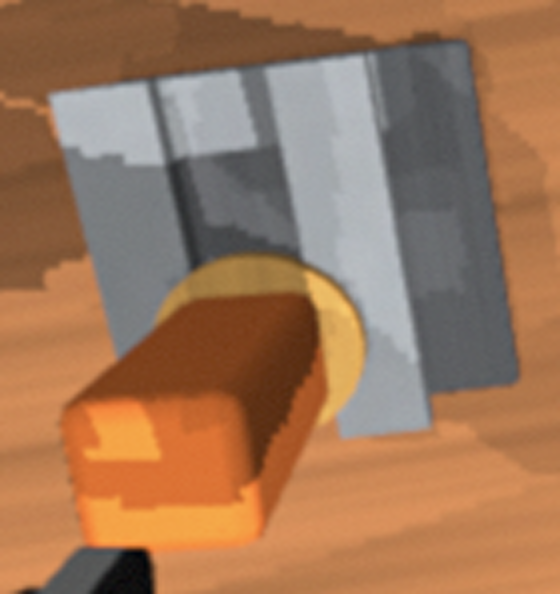

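```bash
python3 - <<'E'
from h import *
# camera pose unchanged since w4
P=np.array([w('wrist',p,.18)[:2]*1000 for p in [(142.5,203.3),(185,198.9),(190.5,240),(148,242.2)]],np.float32)
print(P.round(1),P.mean(0),cv2.minAreaRect(P), [np.degrees(np.arctan2(*(P[a]-P[b])[::-1])).round(1) for a,b in((0,3),(1,2))])
E
python3 go.py 452 317 240 -5
```

```text
[[461.  324.7]
 [459.  301.9]
 [435.4 304.9]
 [438.7 328.2]] [448.51694 314.89236] ((448.68157958984375, 315.04364013671875), (23.521825790405273, 23.801204681396484), 82.82997131347656) [np.float32(-8.9), np.float32(-7.2)]
t 16.45 tcp [0.4347 0.2685 0.2777] xang -10.89 z [-0.0211 -0.0023 -0.9998] F [0.9 0.1 0.4] gap 79.8
tool shift now [  8.6 -51.2  37.2] after rot [ 13.  -49.9  37.7] rot [ 0.3   1.18 -5.89]
```

drive_tool(
  linear=[
    [8, -25, 5],
    [7, -22, 5],
    [0, 0, 10],
    [0, 0, 10],
    [0, 0, 0],
  ],
  rot=[
    [0.3, 1.2, -1.8],
    [0, 0, -1.6],
    [0, 0, 0],
    [0, 0, 0],
    [0, 0, 0],
  ],
  hand=[85, 85, 85, 85, 85],
)

```text
t: 16.87
tcp_pos: [0.4608, 0.309, 0.2474]
tool_rot: [0.998, -0.068, 0.002, 0.0]
force: [0.6, 0.1, 0.0]
finger_gap: 0.997
```

```bash
python3 go.py 449.5 316 199 -7.5
```

```text
t 16.8667 tcp [0.4608 0.309  0.2474] xang -7.83 z [ 4.3e-03 -5.0e-04 -1.0e+00] F [0.6 0.1 0. ] gap 85.1
tool shift now [-12.3  -5.4  48.3] after rot [-12.1  -5.5  48.4] rot [-0.01 -0.25 -0.33]
```

drive_tool(
  linear=[
    [-11, -5, 0],
    [0, 0, 12],
    [0, 0, 14],
    [0, 0, 10],
    [0, 0, 4],
    [0, 0, 0],
  ],
  rot=[
    [0, -0.2, -0.3],
    [0, 0, 0],
    [0, 0, 0],
    [0, 0, 0],
    [0, 0, 0],
    [0, 0, 0],
  ],
  hand=[85, 85, 85, 85, 85, 85],
)

```text
t: 17.37
tcp_pos: [0.4472, 0.3132, 0.2076]
tool_rot: [0.998, -0.068, -0.001, 0.0]
force: [-0.1, 0.2, 0.4]
finger_gap: 0.994
```

```bash
python3 go.py 449.5 316 199 -7.5
```

```text
t 17.3667 tcp [0.4472 0.3132 0.2076] xang -7.8 z [-1.9e-03 -5.0e-04 -1.0e+00] F [-0.1  0.2  0.4] gap 84.9
tool shift now [ 1.9 -3.1  8.6] after rot [ 1.9 -3.1  8.6] rot [ 0.04  0.1  -0.3 ]
```

drive_tool(
  linear=[
    [1.8, -3, 4],
    [0, 0, 3.5],
    [0, 0, 0],
    [0, 0, 0],
  ],
  rot=[
    [0, 0, 0],
    [0, 0, 0],
    [0, 0, 0],
    [0, 0, 0],
  ],
  hand=[85, 85, 85, 85],
)

```text
t: 17.7
tcp_pos: [0.4499, 0.3164, 0.2008]
tool_rot: [0.998, -0.068, -0.0, -0.0]
force: [0.1, -0.8, -0.3]
finger_gap: 0.999
```

drive_tool(
  linear=[
    [0, 0, 0],
    [0, 0, 0],
    [0, 0, 0],
    [0, 0, 0],
    [0, 0, 0],
    [0, 0, 0],
    [0, 0, 0],
    [0, 0, 0],
    [0, 0, 0],
    [0, 0, 0],
  ],
  rot=[
    [0, 0, 0],
    [0, 0, 0],
    [0, 0, 0],
    [0, 0, 0],
    [0, 0, 0],
    [0, 0, 0],
    [0, 0, 0],
    [0, 0, 0],
    [0, 0, 0],
    [0, 0, 0],
  ],
  hand=[20, 20, 20, 20, 20, 20, 20, 20, 20, 20],
  force=80,
)

```text
t: 18.53
tcp_pos: [0.4508, 0.3168, 0.2022]
tool_rot: [0.998, -0.068, 0.001, -0.001]
force: [0.3, -1.0, 0.1]
finger_gap: 0.294
```

```bash
python3 st.py
```

```text
t 18.5333 tcp [0.4508 0.3168 0.2022] xang -7.82 z [ 0.0027  0.0016 -1.    ] F [ 0.3 -1.   0.1] gap 25.1
```

drive_tool(
  linear=[
    [0, 0, -8],
    [0, 0, -15],
    [0, 0, -20],
    [0, 0, -25],
    [0, 0, -25],
    [0, 0, -15],
    [0, 0, 0],
  ],
  rot=[
    [0, 0, 0],
    [0, 0, 0],
    [0, 0, 0],
    [0, 0, 0],
    [0, 0, 0],
    [0, 0, 0],
    [0, 0, 0],
  ],
  hand=[20, 20, 20, 20, 20, 20, 20],
)

```text
t: 19.12
tcp_pos: [0.4484, 0.3156, 0.3139]
tool_rot: [0.998, -0.068, -0.003, 0.001]
force: [0.7, 0.5, -1.3]
finger_gap: 0.291
```

```bash
python3 go.py 476 -38 300 -14
```

```text
t 19.1167 tcp [0.4484 0.3156 0.3139] xang -7.83 z [-0.0065 -0.0024 -1.    ] F [ 0.7  0.5 -1.3] gap 24.8
tool shift now [ 75.6 346.5  14.5] after rot [112.3 336.4  13.9] rot [0.2  0.34 6.17]
```

drive_tool(
  linear=[
    [5, 10, 0],
    [10, 25, 0],
    [11, 33, 0],
    [11, 33, 0],
    [11, 33, 0],
    [11, 33, 0],
    [11, 33, 0],
    [11, 33, 0],
    [11, 33, 0],
    [8, 25, 0],
    [5, 15, 0],
    [3, 8, 0],
    [0, 0, 0],
    [0, 0, 0],
  ],
  rot=[
    [0.2, 0.3, 3],
    [0, 0, 3],
    [0, 0, 0],
    [0, 0, 0],
    [0, 0, 0],
    [0, 0, 0],
    [0, 0, 0],
    [0, 0, 0],
    [0, 0, 0],
    [0, 0, 0],
    [0, 0, 0],
    [0, 0, 0],
    [0, 0, 0],
    [0, 0, 0],
  ],
  hand=[20, 20, 20, 20, 20, 20, 20, 20, 20, 20, 20, 20, 20, 20],
)

```text
t: 20.28
tcp_pos: [0.4755, -0.0273, 0.3054]
tool_rot: [0.993, -0.121, -0.006, -0.002]
force: [0.2, -0.1, -1.9]
finger_gap: 0.292
```

```bash
python3 go.py 476 -38 300 -14.3; python3 - <<'E'
from h import *
im=cams.snapshot('wrist');cv2.imwrite('pics/w5.png',im[:,:,::-1])
for l in ['seam_start','seam_end','stylus_tip']:
  for r in cams.spot_point(l,'wrist')[:2]:print(l,r,w('wrist',r['at'],.04).round(4))
for n in ['scene','side']:
  im=cams.snapshot(n);cv2.imwrite(f'pics/{n}5.png',im[:,:,::-1])
  for l in ['seam_start','seam_end','stylus_tip','panel']:
    for r in cams.spot_point(l,n)[:2]:print(n,l,r,w(n,r['at'],.04).round(4))
  s=manip.sense();M=R.from_quat(s['tool_rot']).as_matrix();print('pred tip px',px(n,s['tcp_pos']+M[:,2]*.182))
E
```

```text
t 20.2833 tcp [ 0.4755 -0.0273  0.3054] xang -13.92 z [-0.0109  0.0051 -0.9999] F [ 0.2 -0.1 -1.9] gap 25.0
tool shift now [ 3.1 10.3  5.4] after rot [ 3.1 10.2  5.4] rot [-0.13  0.68  0.38]
seam_start {'at': [266.4, 167.2], 'score': 0.79} [ 0.4741 -0.0369  0.04  ]
seam_end {'at': [143.4, 87.3], 'score': 0.33} [0.58   0.0613 0.04  ]
stylus_tip {'at': [252.3, 199.5], 'score': 0.87} [ 0.4439 -0.0139  0.04  ]
scene seam_start {'at': [264.4, 185.0], 'score': 0.63} [ 0.4725 -0.0413  0.04  ]
scene seam_start {'at': [204.3, 203.0], 'score': 0.2} [ 0.629  -0.0829  0.04  ]
scene seam_end {'at': [205.8, 200.2], 'score': 0.89} [ 0.6212 -0.0887  0.04  ]
scene stylus_tip {'at': [265.2, 162.3], 'score': 0.69} [ 0.4177 -0.1096  0.04  ]
scene panel {'at': [235.7, 203.1], 'score': 0.93} [ 0.567 -0.035  0.04 ]
scene panel {'at': [197.2, 144.3], 'score': 0.74} [ 0.5279 -0.2929  0.04  ]
pred tip px [267.49731392 164.57597336]
side seam_start {'at': [277.3, 188.2], 'score': 0.7} [ 0.4746 -0.0426  0.04  ]
side seam_end {'at': [232.7, 170.0], 'score': 0.6} [ 0.6232 -0.0863  0.04  ]
side stylus_tip {'at': [279.1, 166.1], 'score': 0.69} [ 0.4993 -0.1474  0.04  ]
side panel {'at': [251.4, 190.9], 'score': 0.82} [ 0.539  -0.0091  0.04  ]
side panel {'at': [227.1, 213.6], 'score': 0.28} [0.5679 0.0998 0.04  ]
pred tip px [276.53528755 166.39467436]
```

View pics/w5.png

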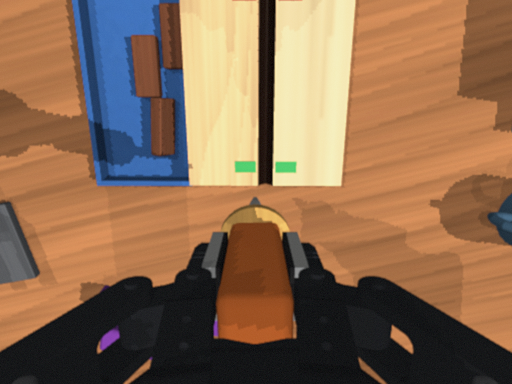

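The wrist view shows the held stylus with its tip at [255,199], the joint as a dark line at column 266, the green marks at [246,167] and [286,167], and the three offcuts in the tray.

```bash
cat > seam.py <<'E'
from h import *
im=cams.snapshot('wrist');s=manip.sense();M=R.from_quat(s['tool_rot']).as_matrix()
h=cv2.cvtColor(im,cv2.COLOR_RGB2HSV)
g=((h[...,0]>45)&(h[...,0]<80)&(h[...,1]>120)).astype(np.uint8);g[:,:180]=0
k,_,stt,c=cv2.connectedComponentsWithStats(g)
G=[c[i] for i in range(1,k) if stt[i,4]>60]; print('green',np.round(G,1),[w('wrist',p,.04).round(4) for p in G])
P=[]
for r in range(8,185,8):
    row=h[r,200:340,2].astype(int); d=np.where(row<60)[0]
    if len(d)>5: P.append(w('wrist',((d.min()+d.max())/2+200,r),.04)[:2])
P=np.array(P);vx,vy,x0,y0=cv2.fitLine(P.astype(np.float32),cv2.DIST_HUBER,0,.01,.01).ravel()
print('line ang',np.degrees(np.arctan(vy/vx)),'at x=.475 y=',y0+vy/vx*(.475-x0),'at .63',y0+vy/vx*(.63-x0),len(P))
tip=s['tcp_pos']+M[:,2]*.182; print('tip pred',tip.round(4),px('wrist',tip).round(1))
E
python3 seam.py; python3 st.py
```

```text
green [[245.  167. ]
 [285.  167.5]] [array([ 0.4804, -0.0164,  0.04  ]), array([ 0.4698, -0.0567,  0.04  ])]
line ang -14.242978 at x=.475 y= -0.036341317 at .63 -0.07568608 22
tip pred [ 0.4743 -0.0266  0.124 ] [256.1 192.2]
t 21.0333 tcp [ 0.476  -0.0274  0.306 ] xang -13.84 z [-0.0093  0.0041 -0.9999] F [-0.1  0.2 -1.6] gap 25.1
```

```bash
cat > tip.py <<'E'
from h import *
from scipy.optimize import least_squares
s=manip.sense();M=R.from_quat(s['tool_rot']).as_matrix();obs=[]
for n in ['scene','side','wrist']:
    im=cams.snapshot(n);cv2.imwrite(f'pics/t_{n}.png',im[:,:,::-1])
    r=cams.spot_point('stylus_tip',n); 
    if r: obs.append((n,np.array(r[0]['at']))); print(n,r[0], 'pred',px(n,s['tcp_pos']+M[:,2]*.182).round(1))
for use in (obs,obs[:2]):
    f=lambda p:np.concatenate([(px(n,p)-u)*(.4 if n=='wrist' else 1) for n,u in use])
    q=least_squares(f,s['tcp_pos']+M[:,2]*.182); print(q.x.round(4),'tool frame mm',(M.T@(q.x-s['tcp_pos'])*1000).round(1),'res',q.fun.round(1))
a=cv2.imread('pics/t_scene.png')[130:210,225:305];b=cv2.imread('pics/t_side.png')[130:210,240:320];c=cv2.imread('pics/t_wrist.png')[165:245,215:295]
cv2.imwrite('pics/tip.png',np.hstack([cv2.resize(i,(266,266),interpolation=cv2.INTER_CUBIC) for i in(a,b,c)]))
E
python3 tip.py
```

```text
scene {'at': [268.7, 162.5], 'score': 0.85} pred [267.4 164.5]
side {'at': [283.7, 164.2], 'score': 0.8} pred [276.5 166.4]
wrist {'at': [250.8, 200.8], 'score': 0.73} pred [256.1 192.2]
[ 0.4665 -0.025   0.1298] tool frame mm [ -8.    0.3 176.4] res [ 1.7 -0.8 -4.4  1.3  2.3  1.2]
[ 0.4609 -0.0396  0.1198] tool frame mm [ -9.9  15.7 186.4] res [-0.2 -1.8 -1.   1.8]
```

View pics/tip.png

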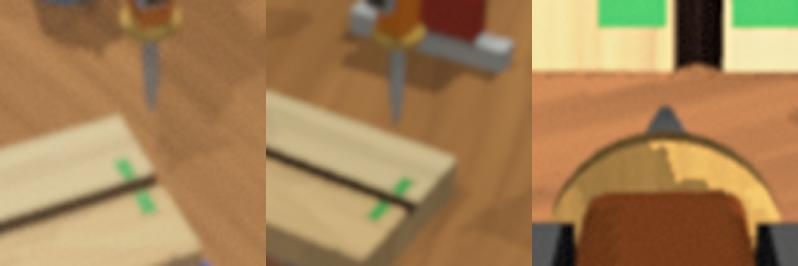

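```bash
python3 - <<'E'
from h import *
from scipy.optimize import least_squares
s=manip.sense();M=R.from_quat(s['tool_rot']).as_matrix()
use=[('scene',(270.1,162.5)),('side',(279.4,166.7)),('wrist',(255,197.2))]
f=lambda p:np.concatenate([(px(n,p)-np.array(u)) for n,u in use])
q=least_squares(f,s['tcp_pos']+M[:,2]*.182); print(q.x.round(4),'tool frame mm',(M.T@(q.x-s['tcp_pos'])*1000).round(1),'res',q.fun.round(1))
# wrist-only: tool x,y if z=182
g=lambda v:px('wrist',s['tcp_pos']+M@np.array([v[0],v[1],.182]))-np.array([255,197.2])
print('wrist only',least_squares(g,[0,0]).x)
E
python3 go.py 476 -38 300 -14.2
```

```text
[ 0.4702 -0.025   0.1256] tool frame mm [ -4.4  -0.7 180.4] res [-1.   1.1 -1.5 -0.2  0.3  0.8]
wrist only [-0.00416893 -0.00094097]
t 21.3333 tcp [ 0.476  -0.0275  0.306 ] xang -13.85 z [-0.0094  0.0041 -0.9999] F [-0.4  0.1 -2. ] gap 25.3
tool shift now [ 2.6 10.2  6. ] after rot [ 2.6 10.2  6. ] rot [-0.09  0.58  0.35]
```

drive_tool(
  linear=[
    [0, 8, 0],
    [2, 2, 15],
    [0, 0, 20],
    [0, 0, 20],
    [0, 0, 8],
    [0, 0, 0],
  ],
  rot=[
    [-0.1, 0.6, 0.4],
    [0, 0, 0],
    [0, 0, 0],
    [0, 0, 0],
    [0, 0, 0],
    [0, 0, 0],
  ],
  hand=[20, 20, 20, 20, 20, 20],
)

```text
t: 21.83
tcp_pos: [0.4769, -0.0411, 0.2428]
tool_rot: [0.992, -0.125, 0.005, 0.002]
force: [-0.2, 0.5, -0.3]
finger_gap: 0.294
```

```bash
python3 go.py 476 -37.5 241 -14.24
```

```text
t 21.8333 tcp [ 0.4769 -0.0411  0.2428] xang -14.32 z [ 0.0087 -0.0046 -1.    ] F [-0.2  0.5 -0.3] gap 25.1
tool shift now [-1.8 -3.3  1.8] after rot [-1.8 -3.3  1.8] rot [ 0.13 -0.55 -0.08]
```

drive_tool(
  linear=[
    [-1.8, -3, 0],
    [0, 0, 0],
    [0, 0, 0],
  ],
  rot=[
    [0.1, -0.5, 0],
    [0, 0, 0],
    [0, 0, 0],
  ],
  hand=[20, 20, 20],
)

```text
t: 22.08
tcp_pos: [0.4763, -0.0382, 0.2438]
tool_rot: [0.992, -0.125, 0.0, 0.0]
force: [0.6, -1.0, -1.5]
finger_gap: 0.291
```

```bash
python3 go.py 476 -37.5 241 -14.24; python3 seam.py; python3 tip.py
```

```text
t 22.0833 tcp [ 0.4763 -0.0382  0.2438] xang -14.37 z [ 9.e-04 -8.e-04 -1.e+00] F [ 0.6 -1.  -1.5] gap 24.8
tool shift now [-0.4 -0.6  2.8] after rot [-0.4 -0.6  2.8] rot [ 0.03 -0.06 -0.13]
green [[230.  187.6]
 [278.5 187.5]] [array([ 0.4804, -0.0162,  0.04  ]), array([ 0.47  , -0.0567,  0.04  ])]
line ang -14.040447 at x=.475 y= -0.03653635 at .63 -0.075298436 23
tip pred [ 0.4766 -0.0384  0.062 ] [256.2 192.1]
scene {'at': [262.7, 177.7], 'score': 0.66} pred [263.8 180.4]
side {'at': [282.3, 182.5], 'score': 0.92} pred [276.4 182.6]
wrist {'at': [252.1, 199.5], 'score': 0.71} pred [256.2 191.5]
[ 0.4702 -0.0383  0.0656] tool frame mm [ -6.2   1.5 178.3] res [ 3.1  0.6 -3.6 -0.5  2.4  0.3]
[ 0.4653 -0.0582  0.05  ] tool frame mm [ -6.   21.9 193.9] res [-0.  -0.2 -0.1  0.2]
```

View pics/tip.png

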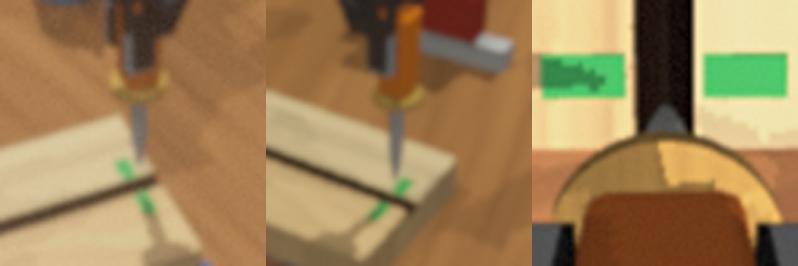

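Eyeing the three crops: the tip is above the joint, level with the green marks (wrist crop [665,107] between marks at [583,75] and [745,75]). Lowering into the joint.

drive_tool(
  linear=[
    [0, -0.5, 6],
    [0, 0, 8],
    [0, 0, 5],
    [0, 0, 2],
    [0, 0, 0],
    [0, 0, 0],
  ],
  rot=[
    [0, 0, 0.1],
    [0, 0, 0],
    [0, 0, 0],
    [0, 0, 0],
    [0, 0, 0],
    [0, 0, 0],
  ],
  hand=[20, 20, 20, 20, 20, 20],
)

```text
t: 22.93
tcp_pos: [0.4758, -0.0375, 0.2196]
tool_rot: [0.992, -0.126, -0.001, 0.0]
force: [-0.2, -1.0, -1.5]
finger_gap: 0.296
```

```bash
python3 go.py 476.3 -37.8 216 -14.2
```

```text
t 22.9333 tcp [ 0.4758 -0.0375  0.2196] xang -14.48 z [-1.1e-03 -2.0e-04 -1.0e+00] F [-0.2 -1.  -1.5] gap 25.3
tool shift now [0.6 0.2 3.6] after rot [0.6 0.2 3.6] rot [ 0.02  0.06 -0.28]
```

drive_tool(
  linear=[
    [0, 0.2, 1.5],
    [0, 0, 1.5],
    [0, 0, 1.5],
    [0, 0, 1],
    [0, 0, 0.5],
  ],
  rot=[
    [0, 0, -0.2],
    [0, 0, 0],
    [0, 0, 0],
    [0, 0, 0],
    [0, 0, 0],
  ],
  hand=[20, 20, 20, 20, 20],
)

```text
t: 23.35
tcp_pos: [0.4763, -0.0379, 0.2142]
tool_rot: [0.992, -0.124, 0.0, 0.0]
force: [-1.3, 0.6, 5.6]
finger_gap: 0.295
```

```bash
python3 go.py 476.3 -37.8 216 -14.2
```

```text
t 23.35 tcp [ 0.4763 -0.0379  0.2142] xang -14.26 z [ 0.e+00 -6.e-04 -1.e+00] F [-1.3  0.6  5.6] gap 25.2
tool shift now [ 0.  -0.1 -1.8] after rot [ 0.  -0.1 -1.8] rot [ 0.03 -0.01 -0.06]
```

drive_tool(
  linear=[
    [0, 0, 0],
    [1.5, 0, 0],
    [2.5, 0, 0.2],
    [2.5, 0, 0.2],
    [2.5, 0, 0.2],
    [2.5, 0, 0.2],
  ],
  rot=[
    [0, 0, 0],
    [0, 0, 0],
    [0, 0, 0],
    [0, 0, 0],
    [0, 0, 0],
    [0, 0, 0],
  ],
  hand=[20, 20, 20, 20, 20, 20],
)

```text
t: 23.85
tcp_pos: [0.482, -0.0392, 0.2138]
tool_rot: [0.992, -0.123, -0.009, -0.001]
force: [-5.0, 0.5, 8.8]
finger_gap: 0.291
```

```bash
python3 go.py 476.3 -37.8 214.2 -14.2
```

```text
t 23.85 tcp [ 0.482  -0.0392  0.2138] xang -14.17 z [-0.0169  0.0033 -0.9999] F [-5.   0.5  8.8] gap 24.9
tool shift now [-5.9  0.1 -0.3] after rot [-5.9  0.1 -0.4] rot [0.05 0.99 0.04]
```

drive_tool(
  linear=[
    [1, 0, -0.8],
    [2.5, 0, -0.2],
    [2.8, 0, 0],
    [2.8, 0, 0],
    [2.8, 0, 0],
    [2.8, 0, 0],
  ],
  rot=[
    [0, 0.4, 0],
    [0, 0.2, 0],
    [0, 0.1, 0],
    [0, 0.1, 0],
    [0, 0.1, 0],
    [0, 0.1, 0],
  ],
  hand=[20, 20, 20, 20, 20, 20],
)

```text
t: 24.35
tcp_pos: [0.4939, -0.0421, 0.2138]
tool_rot: [0.992, -0.123, -0.005, -0.0]
force: [-5.7, 1.0, 6.6]
finger_gap: 0.3
```

```bash
python3 go.py 476.3 -37.8 214.2 -14.2
```

```text
t 24.35 tcp [ 0.4939 -0.0421  0.2138] xang -14.12 z [-0.0108  0.0016 -0.9999] F [-5.7  1.   6.6] gap 25.6
tool shift now [-18.1   0.1  -0.2] after rot [-18.1   0.1  -0.4] rot [0.06 0.62 0.09]
```

drive_tool(
  linear=[
    [2.8, 0, -0.6],
    [2.8, 0, -0.4],
    [2.8, 0, -0.2],
    [2.8, 0, -0.2],
    [2.8, 0, -0.2],
    [2.8, 0, -0.2],
  ],
  rot=[
    [0, 0.2, 0],
    [0, 0.1, 0],
    [0, 0.1, 0],
    [0, 0.1, 0],
    [0, 0.1, 0],
    [0, 0.1, 0],
  ],
  hand=[20, 20, 20, 20, 20, 20],
)

```text
t: 24.85
tcp_pos: [0.5147, -0.0474, 0.2154]
tool_rot: [0.992, -0.123, 0.005, 0.001]
force: [-0.4, -0.3, -1.4]
finger_gap: 0.293
```

```bash
python3 go.py 476.3 -37.8 214.2 -14.2
```

```text
t 24.85 tcp [ 0.5147 -0.0474  0.2154] xang -14.15 z [ 0.0093 -0.0033 -1.    ] F [-0.4 -0.3 -1.4] gap 25.0
tool shift now [-39.6   0.1   0.8] after rot [-39.5   0.1   1.2] rot [ 0.05 -0.56  0.05]
```

drive_tool(
  linear=[
    [1.5, 0, 0.5],
    [2, 0, 0.3],
    [2.2, 0, 0.2],
    [2.2, 0, 0.1],
    [2.2, 0, 0.1],
    [2.2, 0, 0],
    [2.2, 0, 0],
  ],
  rot=[
    [0, -0.1, 0],
    [0, -0.1, 0],
    [0, 0, 0],
    [0, 0, 0],
    [0, 0, 0],
    [0, 0, 0],
    [0, 0, 0],
  ],
  hand=[20, 20, 20, 20, 20, 20, 20],
)

```text
t: 25.43
tcp_pos: [0.527, -0.0504, 0.214]
tool_rot: [0.992, -0.123, -0.003, 0.0]
force: [-4.7, -0.0, 3.9]
finger_gap: 0.292
```

```bash
python3 go.py 476.3 -37.8 214.2 -14.2
```

```text
t 25.4333 tcp [ 0.527  -0.0504  0.214 ] xang -14.11 z [-5.1e-03  3.0e-04 -1.0e+00] F [-4.7 -0.   3.9] gap 24.9
tool shift now [-52.2   0.1   0.1] after rot [-52.2   0.2  -0.2] rot [0.05 0.29 0.09]
```

drive_tool(
  linear=[
    [2.4, 0, -0.2],
    [2.4, 0, -0.1],
    [2.4, 0, 0],
    [2.4, 0, -0.1],
    [2.4, 0, 0],
    [2.4, 0, -0.1],
    [2.4, 0, 0],
    [2.4, 0, -0.1],
  ],
  rot=[
    [0, 0, 0],
    [0, 0.1, 0],
    [0, 0, 0],
    [0, 0.1, 0],
    [0, 0, 0],
    [0, 0, 0],
    [0, 0, 0],
    [0, 0, 0],
  ],
  hand=[20, 20, 20, 20, 20, 20, 20, 20],
)

```text
t: 26.1
tcp_pos: [0.5472, -0.0555, 0.2144]
tool_rot: [0.992, -0.123, -0.001, 0.0]
force: [-1.5, 0.4, 0.8]
finger_gap: 0.296
```

```bash
python3 go.py 476.3 -37.8 214.2 -14.2
```

```text
t 26.1 tcp [ 0.5472 -0.0555  0.2144] xang -14.11 z [-1.5e-03 -6.0e-04 -1.0e+00] F [-1.5  0.4  0.8] gap 25.2
tool shift now [-73.    0.1   0.3] after rot [-73.    0.2   0.2] rot [0.06 0.08 0.09]
```

Light contact (about 2 N) at 31 mm/s. Carrying on.

drive_tool(
  linear=[
    [2.4, 0, 0],
    [2.4, 0, 0],
    [2.4, 0, 0],
    [2.4, 0, 0],
    [2.4, 0, 0],
    [2.4, 0, 0],
    [2.4, 0, 0],
    [2.4, 0, 0],
  ],
  rot=[
    [0, 0, 0],
    [0, 0, 0],
    [0, 0, 0],
    [0, 0, 0],
    [0, 0, 0],
    [0, 0, 0],
    [0, 0, 0],
    [0, 0, 0],
  ],
  hand=[20, 20, 20, 20, 20, 20, 20, 20],
)

```text
t: 26.77
tcp_pos: [0.5707, -0.0614, 0.2146]
tool_rot: [0.992, -0.123, 0.003, 0.001]
force: [-1.5, 0.1, 0.9]
finger_gap: 0.294
```

```bash
python3 go.py 476.3 -37.8 214.2 -14.2
```

```text
t 26.7667 tcp [ 0.5707 -0.0614  0.2146] xang -14.14 z [ 0.0057 -0.0022 -1.    ] F [-1.5  0.1  0.9] gap 25.1
tool shift now [-97.3   0.1  -0.2] after rot [-97.3   0.2   0.4] rot [ 0.04 -0.35  0.06]
```

drive_tool(
  linear=[
    [2.3, 0, 0.1],
    [2.3, 0, 0],
    [2.3, 0, 0],
    [2.3, 0, 0],
    [2.3, 0, 0],
    [2.3, 0, 0],
    [2.3, 0, 0],
    [2.3, 0, 0],
    [2.3, 0, 0],
  ],
  rot=[
    [0, -0.05, 0],
    [0, -0.05, 0],
    [0, -0.05, 0],
    [0, -0.05, 0],
    [0, 0, 0],
    [0, 0, 0],
    [0, 0, 0],
    [0, 0, 0],
    [0, 0, 0],
  ],
  hand=[20, 20, 20, 20, 20, 20, 20, 20, 20],
)

```text
t: 27.52
tcp_pos: [0.592, -0.0668, 0.2144]
tool_rot: [0.992, -0.123, -0.0, 0.0]
force: [-3.1, 0.8, 0.7]
finger_gap: 0.293
```

```bash
python3 go.py 476.3 -37.8 214.2 -14.2
```

```text
t 27.5167 tcp [ 0.592  -0.0668  0.2144] xang -14.14 z [-6.e-04 -6.e-04 -1.e+00] F [-3.1  0.8  0.7] gap 25.0
tool shift now [-119.3    0.2    0.3] after rot [-119.3    0.3    0.2] rot [0.04 0.03 0.06]
```

drive_tool(
  linear=[
    [2.4, 0, 0],
    [2.4, 0, 0],
    [2.4, 0, 0],
    [2.4, 0, 0],
    [2.4, 0, 0],
    [2.4, 0, 0],
    [2.4, 0, 0],
    [2.4, 0, 0],
    [2.4, 0, 0],
  ],
  rot=[
    [0, 0, 0],
    [0, 0, 0],
    [0, 0, 0],
    [0, 0, 0],
    [0, 0, 0],
    [0, 0, 0],
    [0, 0, 0],
    [0, 0, 0],
    [0, 0, 0],
  ],
  hand=[20, 20, 20, 20, 20, 20, 20, 20, 20],
)

```text
t: 28.27
tcp_pos: [0.6148, -0.0725, 0.2144]
tool_rot: [0.992, -0.123, -0.001, 0.0]
force: [-3.4, 0.6, 1.7]
finger_gap: 0.294
```

```bash
python3 go.py 476.3 -37.8 214.2 -14.2; python3 - <<'E'
from h import *
im=cams.snapshot('wrist');h=cv2.cvtColor(im,cv2.COLOR_RGB2HSV)
m=(((h[...,0]<6)|(h[...,0]>175))&(h[...,1]>190)&(h[...,2]>120)).astype(np.uint8)
k,_,s,c=cv2.connectedComponentsWithStats(m)
for i in range(1,k):
    if s[i,4]>60:print(s[i].tolist(),c[i].round(1),w('wrist',c[i],.04).round(4))
E
```

```text
t 28.2667 tcp [ 0.6148 -0.0725  0.2144] xang -14.13 z [-2.1e-03 -2.0e-04 -1.0e+00] F [-3.4  0.6  1.7] gap 25.1
tool shift now [-142.8    0.2    0.4] after rot [-142.8    0.4    0.2] rot [0.04 0.11 0.07]
[214, 168, 27, 13, 347] [227.1 174. ] [ 0.6368 -0.0553  0.04  ]
[270, 168, 26, 13, 338] [282.5 174. ] [ 0.6264 -0.0961  0.04  ]
```

drive_tool(
  linear=[
    [2.4, 0, 0],
    [2.4, 0, 0],
    [2.4, 0, 0],
    [2.4, 0, 0],
    [2.4, 0, 0],
    [2.4, 0, 0],
    [2.4, 0, 0],
    [2.4, 0, 0],
    [2.4, 0, 0],
    [1.5, 0, 0],
  ],
  rot=[
    [0, 0, 0],
    [0, 0, 0],
    [0, 0, 0],
    [0, 0, 0],
    [0, 0, 0],
    [0, 0, 0],
    [0, 0, 0],
    [0, 0, 0],
    [0, 0, 0],
    [0, 0, 0],
  ],
  hand=[20, 20, 20, 20, 20, 20, 20, 20, 20, 20],
)

```text
t: 29.15
tcp_pos: [0.6398, -0.0787, 0.2144]
tool_rot: [0.992, -0.123, -0.001, 0.0]
force: [-3.0, 1.5, 1.0]
finger_gap: 0.294
```

```bash
python3 go.py 639 -78.5 214.2 -14.2; python3 tip.py
```

```text
t 29.15 tcp [ 0.6398 -0.0787  0.2144] xang -14.13 z [-2.1e-03 -1.0e-04 -1.0e+00] F [-3.   1.5  1. ] gap 25.1
tool shift now [-0.8 -0.   0.2] after rot [-0.8 -0.   0.2] rot [0.03 0.12 0.07]
scene {'at': [201.9, 207.2], 'score': 0.59} pred [201.9 207.9]
side {'at': [230.5, 172.3], 'score': 0.78} pred [226.7 172.5]
wrist {'at': [252.5, 201.2], 'score': 0.85} pred [256.2 192.6]
[ 0.6343 -0.0768  0.0355] tool frame mm [ -5.4  -0.7 178.9] res [ 2.  -0.5 -2.4  0.1  1.1 -0.4]
[ 0.6341 -0.0906  0.0235] tool frame mm [ -2.2  12.8 190.9] res [-0.1 -0.8 -0.5  0.8]
```

View pics/tip.png

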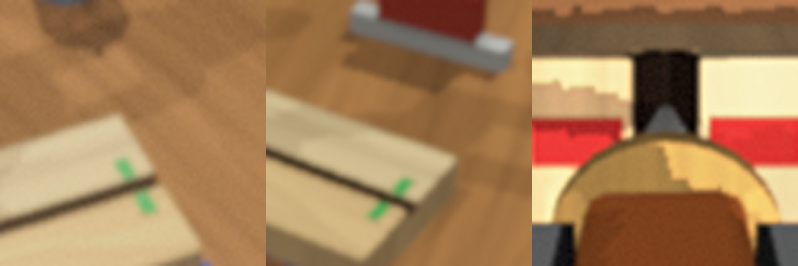

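```bash
python3 - <<'E'
from h import *
s=manip.sense();M=R.from_quat(s['tool_rot']).as_matrix()
for z in (.032,.033,.034):
  p=w('wrist',(255,197),z);print(p.round(4),(M.T@(p-s['tcp_pos'])*1000).round(1))
E
```

```text
[ 0.636  -0.0769  0.032 ] [ -4.1  -0.9 182.5]
[ 0.6363 -0.077   0.033 ] [ -3.8  -0.9 181.5]
[ 0.6366 -0.0771  0.034 ] [ -3.6  -0.9 180.5]
```

The wrist crop shows the tip in the joint at [665,107], just past the red marks. The pose fit puts it at panel x of about +84 mm. Lifting and returning to the stand.

drive_tool(
  linear=[
    [0, 0, -5],
    [0, 0, -15],
    [0, 0, -25],
    [0, 0, -25],
    [0, 0, -20],
    [0, 0, -10],
    [0, 0, 0],
  ],
  rot=[
    [0, 0, 0],
    [0, 0, 0],
    [0, 0, 0],
    [0, 0, 0],
    [0, 0, 0],
    [0, 0, 0],
    [0, 0, 0],
  ],
  hand=[20, 20, 20, 20, 20, 20, 20],
)

```text
t: 30.03
tcp_pos: [0.6424, -0.0795, 0.3171]
tool_rot: [0.992, -0.123, 0.003, 0.0]
force: [0.1, 0.4, -1.5]
finger_gap: 0.291
```

```bash
python3 go.py 450.8 316.8 320 -7.8
```

```text
t 30.0333 tcp [ 0.6424 -0.0795  0.3171] xang -14.18 z [ 0.0063 -0.0016 -1.    ] F [ 0.1  0.4 -1.5] gap 24.8
tool shift now [-282.8 -337.3   -4.7] after rot [-243.6 -366.6   -2.9] rot [ 0.02 -0.37 -6.38]
```

drive_tool(
  linear=[
    [-8, -10, 0],
    [-15, -22, 0],
    [-20, -30, -1],
    [-20, -30, -1],
    [-20, -30, 0],
    [-20, -30, 0],
    [-20, -30, 0],
    [-20, -30, 0],
    [-20, -30, 0],
    [-20, -30, 0],
    [-20, -30, 0],
    [-14, -22, 0],
    [-8, -12, 0],
    [0, 0, 0],
    [0, 0, 0],
  ],
  rot=[
    [0, -0.3, -3.2],
    [0, 0, -3.2],
    [0, 0, 0],
    [0, 0, 0],
    [0, 0, 0],
    [0, 0, 0],
    [0, 0, 0],
    [0, 0, 0],
    [0, 0, 0],
    [0, 0, 0],
    [0, 0, 0],
    [0, 0, 0],
    [0, 0, 0],
    [0, 0, 0],
    [0, 0, 0],
  ],
  hand=[20, 20, 20, 20, 20, 20, 20, 20, 20, 20, 20, 20, 20, 20, 20],
)

```text
t: 31.28
tcp_pos: [0.4574, 0.2969, 0.3018]
tool_rot: [0.998, -0.068, -0.002, 0.002]
force: [1.1, 0.3, -1.3]
finger_gap: 0.296
```

```bash
python3 go.py 450.8 316.8 310 -7.8
```

```text
t 31.2833 tcp [0.4574 0.2969 0.3018] xang -7.81 z [-0.0037 -0.0046 -1.    ] F [ 1.1  0.3 -1.3] gap 25.2
tool shift now [ -9.3 -18.8  -8.3] after rot [ -9.3 -18.9  -8.2] rot [ 0.29  0.18 -0.01]
```

drive_tool(
  linear=[
    [-5, -10, -4],
    [-4, -7, 0],
    [0, 0, 0],
    [0, 0, 0],
  ],
  rot=[
    [0.2, 0.2, 0],
    [0, 0, 0],
    [0, 0, 0],
    [0, 0, 0],
  ],
  hand=[20, 20, 20, 20],
)

```text
t: 31.62
tcp_pos: [0.4517, 0.3142, 0.3046]
tool_rot: [0.998, -0.07, -0.0, 0.001]
force: [0.4, -0.2, -1.9]
finger_gap: 0.292
```

```bash
python3 go.py 450.8 316.8 202.2 -7.8
```

```text
t 31.6167 tcp [0.4517 0.3142 0.3046] xang -8.01 z [-4.0e-04 -2.6e-03 -1.0e+00] F [ 0.4 -0.2 -1.9] gap 25.0
tool shift now [ -1.2  -2.7 102.4] after rot [ -1.2  -2.4 102.4] rot [ 0.15  0.   -0.21]
```

drive_tool(
  linear=[
    [-1.2, -2.5, 0],
    [0, 0, 10],
    [0, 0, 15],
    [0, 0, 15],
    [0, 0, 10],
    [0, 0, 0],
    [0, 0, 0],
  ],
  rot=[
    [0.1, 0, 0],
    [0, 0, 0],
    [0, 0, 0],
    [0, 0, 0],
    [0, 0, 0],
    [0, 0, 0],
    [0, 0, 0],
  ],
  hand=[20, 20, 20, 20, 20, 20, 20],
)

```text
t: 32.2
tcp_pos: [0.4534, 0.3145, 0.2511]
tool_rot: [0.997, -0.072, 0.001, 0.0]
force: [-0.6, -0.1, -1.3]
finger_gap: 0.296
```

```bash
python3 go.py 450.8 316.8 202.2 -7.8
```

```text
t 32.2 tcp [0.4534 0.3145 0.2511] xang -8.3 z [ 2.7e-03 -6.0e-04 -1.0e+00] F [-0.6 -0.1 -1.3] gap 25.3
tool shift now [-3.  -2.  48.9] after rot [-2.9 -2.  48.9] rot [ 0.01 -0.16 -0.5 ]
```

drive_tool(
  linear=[
    [-2.5, -2, 0],
    [0, 0, 8],
    [0, 0, 12],
    [0, 0, 10],
    [0, 0, 5],
    [0, 0, 0],
    [0, 0, 0],
  ],
  rot=[
    [0, -0.1, -0.4],
    [0, 0, 0],
    [0, 0, 0],
    [0, 0, 0],
    [0, 0, 0],
    [0, 0, 0],
    [0, 0, 0],
  ],
  hand=[20, 20, 20, 20, 20, 20, 20],
)

```text
t: 32.78
tcp_pos: [0.4528, 0.3173, 0.2154]
tool_rot: [0.998, -0.069, 0.003, -0.001]
force: [-0.5, 0.4, -1.3]
finger_gap: 0.295
```

```bash
python3 go.py 450.8 316.8 202.2 -7.8
```

```text
t 32.7833 tcp [0.4528 0.3173 0.2154] xang -7.89 z [ 0.0058  0.0017 -1.    ] F [-0.5  0.4 -1.3] gap 25.2
tool shift now [-2.   0.8 13.2] after rot [-1.9  0.8 13.2] rot [-0.14 -0.32 -0.09]
```

drive_tool(
  linear=[
    [-1.5, 0.5, 3],
    [0, 0, 4],
    [0, 0, 3],
    [0, 0, 2],
    [0, 0, 1],
    [0, 0, 0],
  ],
  rot=[
    [-0.1, -0.3, 0],
    [0, 0, 0],
    [0, 0, 0],
    [0, 0, 0],
    [0, 0, 0],
    [0, 0, 0],
  ],
  hand=[20, 20, 20, 20, 20, 20],
)

```text
t: 33.28
tcp_pos: [0.4519, 0.3174, 0.2024]
tool_rot: [0.998, -0.069, 0.001, -0.001]
force: [0.2, 0.1, -1.3]
finger_gap: 0.294
```

```bash
python3 go.py 450.8 316.8 202.2 -7.8
```

```text
t 33.2833 tcp [0.4519 0.3174 0.2024] xang -7.87 z [ 0.0026  0.0017 -1.    ] F [ 0.2  0.1 -1.3] gap 25.1
tool shift now [-1.   0.8  0.2] after rot [-1.   0.8  0.2] rot [-0.12 -0.13 -0.07]
```

drive_tool(
  linear=[
    [-0.8, 0.5, 1],
    [0, 0, 1.5],
    [0, 0, 1.5],
    [0, 0, 1],
  ],
  rot=[
    [-0.1, -0.1, 0],
    [0, 0, 0],
    [0, 0, 0],
    [0, 0, 0],
  ],
  hand=[20, 20, 20, 20],
)

```text
t: 33.62
tcp_pos: [0.4517, 0.3174, 0.2021]
tool_rot: [0.998, -0.068, 0.002, -0.001]
force: [-0.0, -0.0, 1.7]
finger_gap: 0.295
```

```bash
python3 st.py
```

```text
t 33.6167 tcp [0.4517 0.3174 0.2021] xang -7.85 z [ 0.0036  0.0011 -1.    ] F [-0.  -0.   1.7] gap 25.2
```

Collar is resting on the prongs (contact at the same height as originally). Releasing, then rising.

drive_tool(
  linear=[
    [0, 0, 0],
    [0, 0, 0],
    [0, 0, 0],
    [0, 0, 0],
    [0, 0, 0],
    [0, 0, 0],
    [0, 0, 0],
    [0, 0, -6],
    [0, 0, -15],
    [0, 0, -25],
    [0, 0, -25],
    [0, 0, -25],
    [0, 0, -15],
    [0, 0, 0],
    [0, 0, 0],
  ],
  rot=[
    [0, 0, 0],
    [0, 0, 0],
    [0, 0, 0],
    [0, 0, 0],
    [0, 0, 0],
    [0, 0, 0],
    [0, 0, 0],
    [0, 0, 0],
    [0, 0, 0],
    [0, 0, 0],
    [0, 0, 0],
    [0, 0, 0],
    [0, 0, 0],
    [0, 0, 0],
    [0, 0, 0],
  ],
  hand=[85, 85, 85, 85, 85, 85, 85, 85, 85, 85, 85, 85, 85, 85, 85],
)

```text
t: 34.87
tcp_pos: [0.4512, 0.3172, 0.319]
tool_rot: [0.998, -0.069, 0.001, -0.0]
force: [0.6, 1.4, -0.2]
finger_gap: 0.998
```

```bash
python3 st.py; python3 - <<'E'
from h import *
a=cams.snapshot('scene')[80:380,100:420,::-1];b=cams.snapshot('side')[80:340,110:390,::-1]
cv2.imwrite('pics/end.png',np.hstack([cv2.resize(a,(400,375)),cv2.resize(b,(400,375))]))
E
```

```text
t 34.8667 tcp [0.4512 0.3172 0.319 ] xang -7.87 z [ 2.5e-03  7.0e-04 -1.0e+00] F [ 0.6  1.4 -0.2] gap 85.3
```

View pics/end.png

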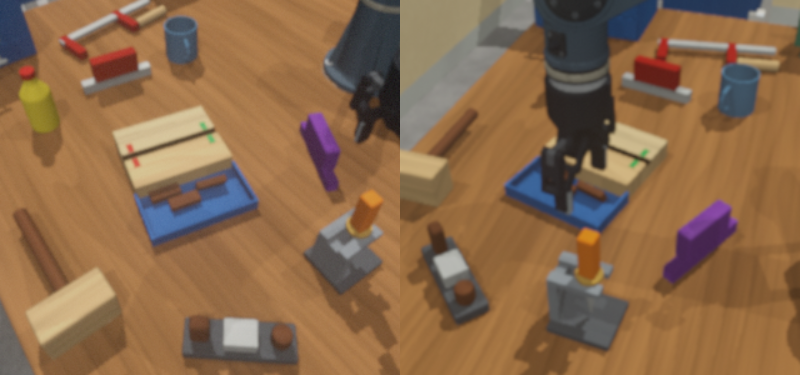

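The final picture shows the stylus hanging upright in the fork (left view [365,220], right view [588,255]) and three offcuts in the tray ([185,192]). The scraper stands at [115,68], and the plane, glue, mug and purple block are in place.

```bash
python3 -c "
from station import order
print(order.sign_off())"
```

```text
the job is handed in; nothing more can be done
None
```

The job is done and handed in at about 35 s of the 72 s allowed.

- **Sweep:** I swept the three offcuts off the panel into the blue tray with the red-handled scraper. I then stood the scraper back on the bench at about (0.52, -0.34), within about 1 cm of its old place.
- **Seam:** The stylus ran at about 25–45 mm/s, from about 3 mm before the green marks to about 4 mm past the red ones. By the arm's readings the tip stayed 6–8 mm deep throughout.
- **Stylus back:** I lifted it clear and hung it by its collar in the fork. Contact came at the same height as when I took it, and the hand is now open and clear.

**Last checks:** The final scene and side pictures show the offcuts in the tray and the scraper standing. The stylus hangs upright, and the plane, glue bottle, mug and purple block look unmoved.

**What was off:**
- The seam contact was uneven early on. It peaked near 9 N, then went slack for one short stretch with the tip about 1 mm above the bottom, and after that mostly settled at 2–5 N.
- In that slack stretch the tip may briefly have touched 5 cm/s, because the tool was also swinging slightly.
- The networks' stylus-tip positions differed by several mm between cameras. I used my own readings of the tip from the pictures instead, mainly the wrist camera's.

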